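Lay the stub shaft in the roller V-rest and close the keeper

ROBOT

A 6-joint arm with a two-finger parallel gripper is mounted at the origin on a cart in front of the work surface, level with it; the furniture and walls round the work are solid. World frame = base frame: x ahead of the robot, y to its left, z up, the work surface at z = 0. Lengths are in mm, angles in rad, forces in N, time in s.
With the tool pointing down it reaches from about 375 to 900 mm from the base axis. Payload 3.1 kg.
Tool frame: the origin (TCP) lies at the very end of the fingers, on their centre line; the grasp point (between the pads) lies 19 mm behind it; x points along the fingers, y is the direction in which the jaws open and shut, and the axes are right-handed (so a half turn about x gives the same grasp; the last joint's range is limited). The gripper opens to 85 mm and grips with 20 to 120 N. Pads are 22 mm wide; open, the fingers measure 114 mm over their backs; the gripper's body (76 mm by 85 mm) begins 54 mm behind the grasp point. The pads swing forward as they close: fully open they stand 13 mm farther back than shut.
Start: joints at [1.169, 0.527, 1.433, -0, 1.181, -0.178], TCP at [138.67, 609.399, 231.31] pointing down, gripper open.
Joint ranges: [-3.08, 3.08], [-0.75, 2.2], [0.22, 2.44], [-1.43, 4.57], [0, 2.65], [-2.85, 2.85]. Speed limits (rad/s): [2.79, 2.79, 3.14, 3.14, 3.14, 3.14].

INTERFACE

Orientations are given as a rotation vector (axis times angle).
In Python, from station import * gives the robot as it stands. The module is installed in compiled form; this text tells all that it offers.
- The arm moves only by the tool send_rows, never from a script. Its argument "motion" is a list of rows, each a list of 5 numbers: the finger opening in m, from 0 to 0.0854, then the shift along the tool's x, y, z in m, then the turn about the tool's x in rad. A call has 1 to 20 rows; each row shifts and turns the commanded pose from where the row before left it, along the tool's axes as they then stand; what a row does not reach is not made up. A row lasts 1/12 s, in which the tool goes at most 41.7 mm and 7.16 degrees, less where a joint would pass 70% of its speed; a pose out of reach is approached as far as the arm can. A call with a gripper value outside its range is refused whole. The fingers move at their own pace and stop on an object; the grip force is fixed at half the most. Time passes only in rows, so rows that do not move let the fingers close. It gives the time, the measured TCP pose, the force and the opening at its end, in the units of the state.
- state(): the state, without advancing time (a new reading comes with each control period).
- snapshot(name): name is "scene" or "top"; returns the picture (384x512x3 uint8, red, green, blue); there is no depth.
- calibration(name): a dict with "intrinsics" (3x3 intrinsics, pixels), "R" (3x3) and "t" (3): a world point X has camera coordinates R X + t. Camera axes: x right, y down, z forward; pixel columns grow to the right and rows downward; lengths in mm; the calibration is good to about 2 mm. A picture is of the moment at which its call begins. calibration takes no time and is no camera call.
- sign_off(): hands the job in, once; it reports no verdict.
Trained networks look in the newest picture that a camera, given by its name, has taken for a name from the list of things; names that differ only in an ending like _2 or _b are one class to them, and where a whole thing is asked for, a point or a joint stands for the part that bears it (a point fixed in the world has none). Each returns a list of dicts, best first, with "conf" (0 to 1); they miss things now and then, are a little off and sometimes report something else, mostly with a low value. They report only what shows in the picture. A call takes as long as a camera call.
- regions_of(camera, label): "region" (384x512 bool, what is visible of it) and "xy" ([column, row] in pixels, amid what is visible of it).
The state is a dict: "time_s": time; "joints": joint angles; "joint_vel": joint speeds; "effort": joint torques, N m; "tcp_pos": TCP position; "eef_rot": TCP orientation; "force": force on the tool from outside, world axes, zero at the start; "torque": the same for the moment, N m; "gripper_width": finger opening in mm.
Only numpy, scipy, OpenCV 4.12 (cv2) and the standard library are available. Lean on these libraries where they do the work, as an engineer would, in place of code of your own. Each camera call takes 0.05 s, during which the arm holds its last target. There are 200 camera calls.

TASK

Take the tall, slim stepped shaft that stands on end in the white pallet and lay it on its side in the sloping roller rest: the end that stood in the pocket goes downhill, pushed home against the end stop. Then swing the keeper over until its pad rests on the shaft. Do not drop the shaft, not even into the rest, nor lay it on the bench, and leave everything else where it is.

Things in the scene. Friction and masses are not known exactly. Their poses are not given: they have to be found in the camera images.
- shaft_foot (a point): Turned steel stub shaft, 145 mm long. From the foot: 40 mm of 16 mm diameter, 80 mm of 22 mm diameter, 25 mm of 12 mm diameter. It starts upright, the 16 mm length down in a pallet pocket, the 22 mm shoulder resting on the pallet's top. This point: centre of the end face of the 16 mm length (the foot); y points along the shaft to the other end (up at the start).
- shaft_mid (a point): The same shaft: the point on its axis at the middle of the 22 mm length, 80 mm from the foot; same axes.
- shaft_head (a point): The same shaft: the centre of the end face of the 12 mm end, 145 mm from the foot; same axes.
- pallet: White plastic shaft pallet fixed to the bench, 72 x 236 x 48 mm with a 6 mm wider foot flange, origin at the centre of its underside, y along its row of three pockets at y = -78, 0 and +78 mm (20 mm wide, 42.5 mm deep). One pocket holds the stub shaft, one the spindle, one is empty.
- spindle: Bystander in the pallet: a thicker and shorter spindle, 32 mm in diameter over 45 mm with a 20 mm top, 66 mm above the shoulder. Its origin lies 32.5 mm above the pallet's top and 11 mm beside its axis (axis at y = -11 mm in its frame).
- cradle: Grey roller V-rest fixed to the bench, with a 190 x 96 mm base plate; origin at the underside of the base, 20 mm nearer the stop than the plate's middle; x points the way the bed climbs.
- bed: The rest's bed, climbing 25 degrees. Origin: where the shaft's foot centre lies when home, on the laid shaft's axis at the stop's face; x up the slope along that axis, y across, z off the bed. Pairs of steel rods form Vs: x = 5 to 30 mm takes the 16 mm length, x = 123 to 142 mm the 12 mm one; open between, down to the 62 mm wide bed 43 mm below the axis. The end stop reaches 4 mm above the axis.
- keeper (a joint): The keeper, a steel arm with a nylon pad, on a stiff hinge parallel to the bed's x at x = 17, y = 34, z = 12 mm of the bed. Angle in rad: 0 when the pad rests on a properly laid shaft (arm reaching across to -y), growing as it opens up and back towards +y; about 1.8 to 2.1 at the start; it stays where it is left.
- keeper_ball (a point): Centre of the black ball, 25 mm in diameter, on the keeper's free end, to move it by: 66 mm out along the arm from the hinge and 24 mm above the arm (the side away from the pad).
- caliper: Bystander: caliper lying on the bench.
- driver: Bystander: screwdriver lying at the back, left of the notebook.
- shaft: The same shaft's own frame: y along it as above; origin at mid-length, 11 mm beside the axis (the axis lies at z = +11 mm of this frame).

How it is judged:
By the outcome, as a careful person would: the job done as asked, in the order asked, and still so for the second after the job is handed in, with the robot touching nothing.
It also fails if it takes over 51 s, if anything falls off the work surface, if the arm or the gripper's body presses on something with over 40 N, if the wrist force passes 120 N, or if a joint passes its speed limit or range.

## Working session

There is one attempt and no reset: what is moved stays moved. The work goes in short steps, Python scripts to look and compute and a tool call to move; the robot and the scene stay as the last step left them, time stands still between calls to the robot, and variables do not carry over. Pictures are saved under pics/ and viewed, about 8 in all and at most 12, crops included, and the job is handed in when it is done.

Besides the shell and the picture viewer there is one more tool, called after "Call:" as name([rows], argument=value, ...), one row to a line, values as JSON. send_rows: Moves the arm, as the interface text tells. Its arguments: {"type":"object","properties":{"motion":{"type":"array"}},"required":["motion"]}

```bash
mkdir -p pics; cat > h.py <<'E'
from station import *
import numpy as np, cv2
from scipy.spatial.transform import Rotation as Ro
def save(n,f,crop=None,s=1):
    im=snapshot(n)
    if crop: im=im[crop[1]:crop[3],crop[0]:crop[2]]
    im=cv2.resize(im,None,fx=s,fy=s,interpolation=cv2.INTER_CUBIC)
    cv2.imwrite('pics/'+f,im[:,:,::-1]); return im
def proj(n,X):
    c=calibration(n); X=np.atleast_2d(X); p=(c['R']@X.T+np.array(c['t']).reshape(3,1)); q=c['intrinsics']@p; return (q[:2]/q[2]).T
def ray(n,uv):
    c=calibration(n); R=np.array(c['R']); o=-R.T@np.array(c['t']).ravel(); d=R.T@np.linalg.solve(c['intrinsics'],[uv[0],uv[1],1]); return o,d/np.linalg.norm(d)
def atz(n,uv,z):
    o,d=ray(n,uv); return o+d*(z-o[2])/d[2]
def tri(uvs):
    A=np.zeros((3,3));b=np.zeros(3);L=[]
    for n,uv in uvs.items():
        o,d=ray(n,uv);P=np.eye(3)-np.outer(d,d);A+=P;b+=P@o;L.append((o,d))
    X=np.linalg.solve(A,b);return X,[np.linalg.norm(np.cross(X-o,d)) for o,d in L]
E
python3 - <<'E'
from h import *
a=save('scene','s0.png',s=1.5);b=save('top','t0.png',s=1.5)
np.set_printoptions(precision=1,suppress=True)
for c in('scene','top'):
    k=calibration(c);print(c,ray(c,(256,192)),k['intrinsics'][0])
for l in('shaft','shaft_foot','shaft_mid','shaft_head','pallet','spindle','cradle','bed','keeper','keeper_ball'):
    for c in('scene','top'):
        r=regions_of(c,l)
        print(l,c,[(round(x['conf'],2),np.round(x['xy'],1),x['region'].sum(),cv2.boundingRect(x['region'].astype('uint8'))) for x in r[:2]])
print(state())
E
```

```text
scene (array([ 106.2, -785. ,  771. ]), array([ 0.4,  0.7, -0.6])) [419.2   0.  255.4]
top (array([ 429. ,  105. , 1300.8]), array([ 0.1,  0. , -1. ])) [423.6   0.  261.7]
shaft scene [(0.83, array([311., 236.]), np.int64(290), (307, 219, 11, 37))]
shaft top [(0.5, array([349.2, 182. ]), np.int64(79), (344, 178, 12, 10)), (0.37, array([348.7, 208.6]), np.int64(152), (341, 204, 15, 13))]
shaft_foot scene [(0.64, array([310.9, 237.3]), np.int64(244), (307, 221, 10, 34))]
shaft_foot top [(0.65, array([350.4, 182.6]), np.int64(77), (344, 178, 12, 10))]
shaft_mid scene [(0.74, array([314.4, 238.5]), np.int64(266), (307, 220, 10, 36)), (0.66, array([278.1, 201.8]), np.int64(192), (263, 192, 25, 18))]
shaft_mid top [(0.68, array([352.4, 182.9]), np.int64(76), (344, 178, 11, 10))]
shaft_head scene [(0.63, array([313.5, 235.8]), np.int64(284), (307, 219, 11, 37))]
shaft_head top []
pallet scene [(0.95, array([280.8, 272.8]), np.int64(3081), (234, 243, 99, 62))]
pallet top [(0.6, array([344. , 216.3]), np.int64(2037), (328, 171, 31, 83)), (0.18, array([247.4, 167.6]), np.int64(221), (235, 160,
[... 676 characters left out ...]
215, 155, 12, 29))]
keeper top [(0.69, array([210.3, 203.7]), np.int64(172), (202, 194, 22, 19)), (0.25, array([350.6, 182.2]), np.int64(98), (343, 177, 13, 12))]
keeper_ball scene [(0.73, array([217. , 170.8]), np.int64(110), (217, 156, 9, 27))]
keeper_ball top [(0.66, array([209.3, 201.3]), np.int64(136), (203, 194, 20, 18))]
{'time_s': 1.1, 'joints': array([ 1.2,  0.5,  1.4,  0. ,  1.2, -0.2]), 'joint_vel': array([ 0.,  0.,  0.,  0., -0.,  0.]), 'effort': array([  0. , -44.2, -17.8,  -0. ,   0. ,   0. ]), 'tcp_pos': array([138.7, 609.4, 231.3]), 'eef_rot': array([ 0.2,  1.6, -0.2]), 'force': array([-0.8,  0.5, -0. ]), 'torque': array([ 0. , -0.1,  0. ]), 'gripper_width': 85.5678892471066}
```

View pics/s0.png

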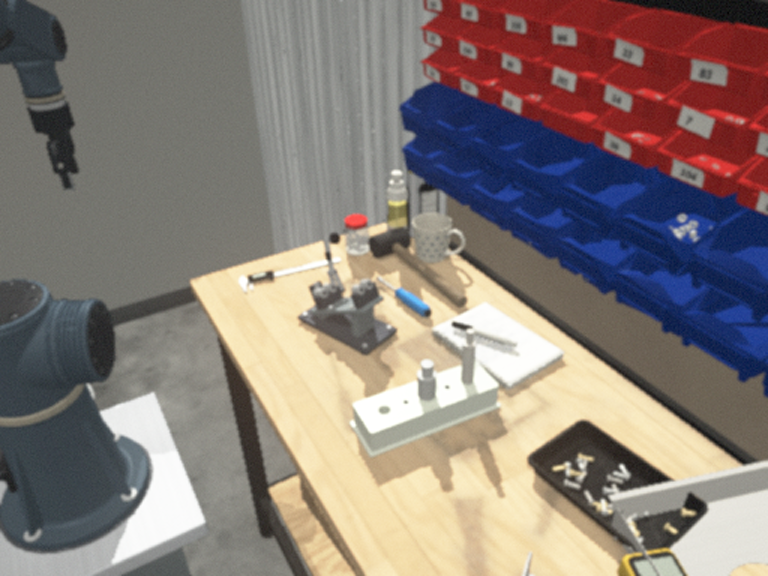

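View pics/t0.png

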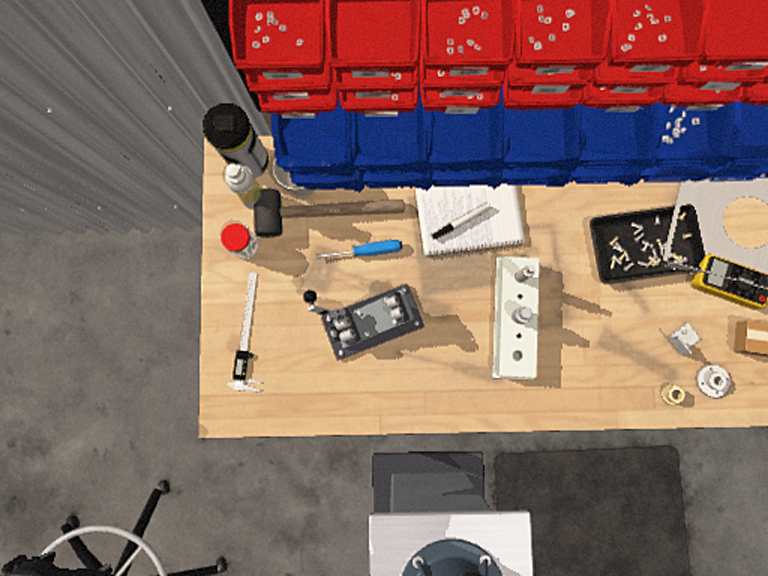

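View crops.

The scene shows the pallet with the shaft at the far end (311,236 scene; 350,181 top). The cradle's stop and keeper are at its left end (ball about 207,197 in top). Next I'll zoom in for sub-pixel measurement.

```bash
python3 - <<'E'
from h import *
im=np.zeros((600,800,3),np.uint8)
t=np.mean([snapshot('top').astype(float) for _ in range(4)],0); s=np.mean([snapshot('scene').astype(float) for _ in range(4)],0)
np.save('t.npy',t);np.save('s.npy',s)
up=lambda a,c,f:np.clip(cv2.resize(a[c[1]:c[3],c[0]:c[2]],None,fx=f,fy=f,interpolation=cv2.INTER_CUBIC)*1.3,0,255).astype('uint8')
def put(a,y,x):
    im[y:y+a.shape[0],x:x+a.shape[1]]=a
a=up(t,(200,185,290,245),5)   #450x300
b=up(s,(198,152,266,238),5)   #340x430
c=up(t,(325,170,365,230),5) #200x300
d=up(s,(266,215,336,273),3) #
put(a,0,0);put(b,0,455);put(c,300,0);put(d,432,455)
cv2.imwrite('pics/z.png',im[:,:,::-1])
E
```

```text
Traceback (most recent call last):
ValueError: could not broadcast input array from shape (174,210,3) into shape (168,210,3)
```

```bash
python3 - <<'E'
from h import *
im=np.zeros((600,800,3),np.uint8)
t=np.load('t.npy');s=np.load('s.npy')
up=lambda a,c,f:np.clip(cv2.resize(a[c[1]:c[3],c[0]:c[2]],None,fx=f,fy=f,interpolation=cv2.INTER_CUBIC)*1.3,0,255).astype('uint8')
def put(a,y,x):
    im[y:y+a.shape[0],x:x+a.shape[1]]=a
put(up(t,(200,185,290,245),5),0,0);put(up(s,(198,152,266,238),5),0,455);put(up(t,(325,170,365,230),5),300,0);put(up(s,(266,217,336,273),3),432,455)
cv2.imwrite('pics/z.png',im[:,:,::-1])
E
```

```text
(no output)
```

View pics/z.png

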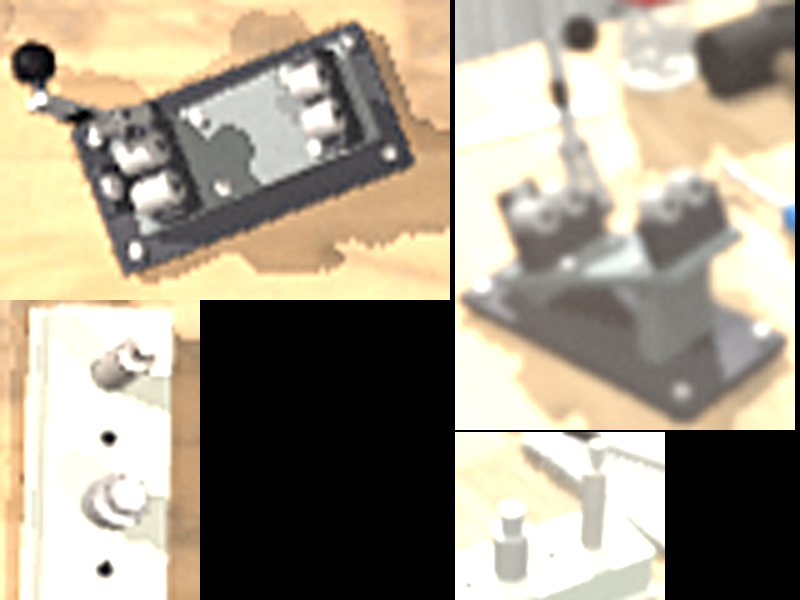

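```bash
cat > fit.py <<'E'
from h import *
from scipy.optimize import least_squares
np.set_printoptions(precision=2,suppress=True)
T=lambda U,V:((U+.5)/5-.5+200,(V+.5)/5-.5+185)
S=lambda U,V:((U-455+.5)/5-.5+198,(V+.5)/5-.5+152)
c25,s25=np.cos(np.radians(25)),np.sin(np.radians(25))
def model(p):
    cx,cy,yaw,bx,bz,th,r,h=p
    Rc=Ro.from_euler('z',yaw).as_matrix(); o=np.array([cx,cy,0])
    C=lambda q:o+Rc@np.array(q,float)
    Rb=Ro.from_euler('y',-np.radians(25)).as_matrix()
    B=lambda q:C(np.array([bx,0,bz])+Rb@np.array(q,float))
    return C,B,Rc@Rb
def ballb(th): return [17,34-66*np.cos(th)+24*np.sin(th),12+66*np.sin(th)+24*np.cos(th)]
def pts(p):
    C,B,_=model(p); th,r,h=p[5:]
    k=np.sqrt(.5)
    P=[('top',C([-75,-48,h]),T(127,272)),('top',C([115,-48,h]),T(412,165)),('top',C([115,48,h]),T(358,22)),('top',C([-75,48,h]),T(75,125)),
       ('scene',C([-75,-48,h]),S(464,297)),('scene',C([115,-48,h]),S(685,419)),('scene',C([115,48,h]),S(785,343)),
       ('top',B(ballb(th)),T(33,62)),('scene',B(ballb(th)),S(580,33))]
    up=np.array([0,0,1.])
    for x,R,sgn,uv in((17.5,8,1,(139,150)),(17.5,8,-1,(160,191)),(132.5,6,1,(304,79)),(132.5,6,-1,(321,116))):
        P.append(('top',B([x,sgn*(R+r)*k,-(R+r)*k])+r*up,T(*uv)))
    for x,R,sgn,uv in((30,8,-1,(577,197)),(30,8,1,(577,197)),(142,6,-1,(685,190)),(142,6,1,(685,190))):
        pass
    for x,R,sgn,uv in SC: P.append(('scene',B([x,sgn*(R+r)*k,-(R+r)*k]),S(*uv)))
    return P
SC=[(30,8,-1,(545,215)),(30,8,1,(577,197)),(142,6,-1,(657,210)),(142,6,1,(687,192))]
def res(p):
    return np.concatenate([proj(c,X)[0]-uv for c,X,uv in pts(p)]+[[(p[7]-9)/8,(p[6]-10)/4]])
def fit():
    p0=[480,230,np.radians(-65),-50,80,1.9,10,9]
    best=None
    for y in(-65,-75,-50,-110):
        p0[2]=np.radians(y); q=least_squares(res,p0,loss='soft_l1',x_scale=[10,10,.1,10,10,.1,2,2])
        if best is None or q.cost<best.cost: best=q
    return best
E
python3 - <<'E'
from fit import *
q=fit();print(q.cost,q.x,np.degrees(q.x[2]));
for (c,X,uv) in pts(q.x): print(c,X,np.array(uv),proj(c,X)[0]-uv)
C,B,R=model(q.x);print('home',B([0,0,0]),'ball',B(ballb(q.x[5])))
# shaft
P=lambda U,V:((U+.5)/5-.5+325,(V-300+.5)/5-.5+170)
S3=lambda U,V:((U-455+.5)/3-.5+266,(V-432+.5)/3-.5+217)
print('top base z48',atz('top',P(100,378),48),'head153',atz('top',P(146,350),153))
print('scene mid base',atz('scene',S3(593,546),48),'head',atz('scene',S3(597,441),153))
f=lambda x:np.r_[proj('top',[x[0],x[1],153])[0]-P(146,350),proj('scene',[x[0],x[1],153])[0][0]-S3(597,441)[0],proj('scene',[x[0],x[1],60])[0][0]-S3(593,540)[0]]
g=least_squares(f,[570,-100]);print(g.x,g.fun)
for l in ('scene','top'):
  pass
print(Ro.from_rotvec(state()['eef_rot']).as_matrix())
im=np.load('s.npy')[172:210,200:266];d=cv2.resize(np.clip(im*1.2,0,255).astype('uint8'),None,fx=10,fy=10,interpolation=cv2.INTER_CUBIC)
for c,X,uv in pts(q.x):
    if c=='scene':
        u=proj(c,X)[0]; cv2.circle(d,tuple(int(round(v)) for v in ((u[0]-200+.5)*10,(u[1]-172+.5)*10)),3,(255,0,0),-1)
cv2.imwrite('pics/z2.png',d[:,:,::-1])
E
```

```text
Traceback (most recent call last):
  File "fit.py", line 35, in fit
    p0[2]=np.radians(y); q=least_squares(res,p0,loss='soft_l1',x_scale=[10,10,.1,10,10,.1,2,2])
                           ~~~~~~~~~~~~~^^^^^^^^^^^^^^^^^^^^^^^^^^^^^^^^^^^^^^^^^^^^^^^^^^^^^^^
  File "fit.py", line 30, in res
    return np.concatenate([proj(c,X)[0]-uv for c,X,uv in pts(p)]+[[(p[7]-9)/8,(p[6]-10)/4]])
                           ~~~~^^^^^
  File "h.py", line 10, in proj
    c=calibration(n); X=np.atleast_2d(X); p=(c['R']@X.T+np.array(c['t']).reshape(3,1)); q=c['intrinsics']@p; return (q[:2]/q[2]).T
ValueError: time passes only in moves, steps and waits
```

Cache the calibration (too many calls).

```bash
sed -i 's/^import numpy.*/&\nimport functools\ncalibration=functools.lru_cache(None)(calibration)/' h.py
sed -i '/577,197)),(30,8,1,(577,197)),(142/,+1d' fit.py
cat > run1.py <<'E'
from fit import *
q=fit();np.save('q.npy',q.x);print(q.cost,q.x,np.degrees(q.x[2]));
for (c,X,uv) in pts(q.x): print(c,X,np.array(uv),proj(c,X)[0]-uv)
C,B,R=model(q.x);print('home',B([0,0,0]),'ball',B(ballb(q.x[5])))
P=lambda U,V:((U+.5)/5-.5+325,(V-300+.5)/5-.5+170)
S3=lambda U,V:((U-455+.5)/3-.5+266,(V-432+.5)/3-.5+217)
print('top base z48',atz('top',P(100,378),48),'head153',atz('top',P(146,350),153))
print('scene mid base',atz('scene',S3(593,546),48),'head',atz('scene',S3(597,441),153))
f=lambda x:np.r_[proj('top',[x[0],x[1],153])[0]-P(146,350),proj('scene',[x[0],x[1],153])[0][0]-S3(597,441)[0],proj('scene',[x[0],x[1],60])[0][0]-S3(593,540)[0]]
g=least_squares(f,[570,-100]);print(g.x,g.fun)
print(Ro.from_rotvec(state()['eef_rot']).as_matrix(),state()['time_s'])
im=np.load('s.npy')[172:210,200:266];d=cv2.resize(np.clip(im*1.2,0,255).astype('uint8'),None,fx=10,fy=10,interpolation=cv2.INTER_CUBIC)
for c,X,uv in pts(q.x):
    if c=='scene':
        u=proj(c,X)[0]; cv2.circle(d,tuple(int(round(v)) for v in ((u[0]-200+.5)*10,(u[1]-172+.5)*10)),3,(255,0,0),-1)
cv2.imwrite('pics/z2.png',d[:,:,::-1])
E
python3 run1.py
```

```text
6.970499010794236 [529.28 165.72  -1.24 -59.2   69.5    1.78  10.58   8.1 ] -71.16224935091455
top [459.63 221.2    8.1 ] [225. 239.] [-0.89  0.31]
top [520.98  41.38   8.1 ] [282.  217.6] [0.82 0.36]
top [611.84  72.37   8.1 ] [271.2 189. ] [ 0.8  -0.29]
top [550.49 252.2    8.1 ] [214.6 209.6] [-0.85  0.09]
scene [459.63 221.2    8.1 ] [199.4 211. ] [-1.07 -0.06]
scene [520.98  41.38   8.1 ] [243.6 235.4] [-0.1   0.54]
scene [611.84  72.37   8.1 ] [263.6 220.2] [ 1.65 -0.19]
top [572.81 258.78 141.52] [206.2 197. ] [-0.4   0.24]
scene [572.81 258.78 141.52] [222.6 158.2] [0.2  0.38]
top [529.51 205.72  75.57] [227.4 214.6] [-0.24 -0.14]
top [504.64 197.24  75.57] [231.6 222.8] [-1.43  0.18]
top [561.63 107.19 125.46] [260.4 200.4] [0.46 0.45]
top [539.44  99.62 125.46] [263.8 207.8] [-0.07  0.91]
scene [508.3  186.52  70.28] [215.6 194.6] [0.2  0.34]
scene [533.17 195.    70.28] [222. 191.] [-0.01  0.18]
scene [542.22  91.47 118.89] [238.  193.6] [ 1.97 -0.55]
scene [564.41  99.04 118.89] [244. 190.] [ 1.6  -0.52]
home [510.16 221.75  69.5 ] ball [572.81 258.78 141.52]
top base z48 [ 612.49 -143.79   48.  ] head153 [ 612.14 -148.86  153.  ]
scene mid base [ 610.9  -157.72   48.  ] head [ 614.18 -150.02  153.  ]
[ 613.88 -150.12] [ 0.43 -0.63 -0.08 -0.6 ]
[[-0.    0.22  0.98]
 [-0.    0.98 -0.22]
 [-1.   -0.   -0.  ]] 1.5
```

View pics/z2.png

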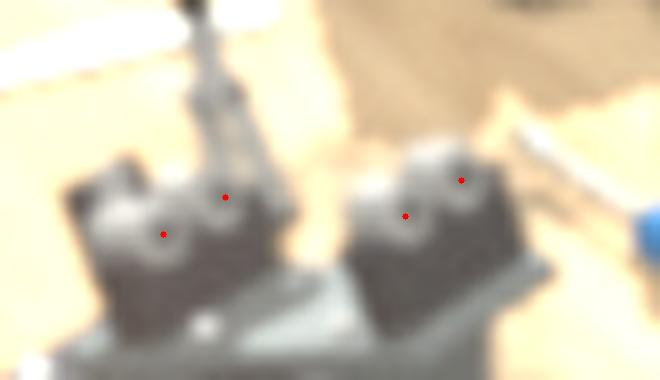

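```bash
sed -i 's/^SC=.*/S10=lambda U,V:(455+((U+.5)\/10-.5+200-198+.5)*5-.5,((V+.5)\/10-.5+172-152+.5)*5-.5)\nSC=[(30,8,-1,S10(162,238)),(30,8,1,S10(223,202)),(142,6,-1,S10(402,218)),(142,6,1,S10(460,183))]/' fit.py
cat >> h.py <<'E'
def go(*target):
    s=state();R=Ro.from_rotvec(s['eef_rot']).as_matrix();p=s['tcp_pos']
    for t in target:
        d=np.array(t)-p; print('to',np.round(t,1),'tool delta mm',np.round(R.T@d,1)); p=np.array(t)
    print('jaw deg',round(np.degrees(np.arctan2(R[1,1],R[0,1])),2),'tcp',np.round(s['tcp_pos'],1),'F',np.round(s['force'],1),'w',round(s['gripper_width'],1),'t',s['time_s'],'down',np.round(R[:,0],3))
E
python3 run1.py | grep -v '^\[\['; python3 -c "
from h import *
go((613.5,-150,231.3),(613.5,-150,89))"
```

```text
4.542811801449087 [529.4  166.    -1.24 -58.5   68.69   1.78  10.59   7.77] -70.91255501284066
top [459.51 221.18   7.77] [225. 239.] [-0.88  0.36]
top [521.65  41.63   7.77] [282.  217.6] [0.73 0.15]
top [612.37  73.02   7.77] [271.2 189. ] [ 0.58 -0.44]
top [550.24 252.57   7.77] [214.6 209.6] [-0.96  0.18]
scene [459.51 221.18   7.77] [199.4 211. ] [-1.1   0.05]
scene [521.65  41.63   7.77] [243.6 235.4] [0.07 0.51]
scene [612.37  73.02   7.77] [263.6 220.2] [ 1.69 -0.27]
top [572.74 258.59 140.72] [206.2 197. ] [-0.3  0.3]
scene [572.74 258.59 140.72] [222.6 158.2] [0.23 0.64]
top [529.7  205.34  74.77] [227.4 214.6] [-0.09 -0.19]
top [504.85 196.74  74.77] [231.6 222.8] [-1.24  0.12]
top [562.25 106.95 124.65] [260.4 200.4] [0.55 0.26]
top [540.08  99.28 124.65] [263.8 207.8] [0.05 0.71]
scene [508.56 186.04  69.46] [215.75 195.35] [ 0.21 -0.13]
scene [533.4  194.63  69.46] [221.85 191.75] [ 0.28 -0.31]
scene [542.89  91.14 118.07] [239.75 193.35] [ 0.5  -0.07]
scene [565.06  98.81 118.07] [245.55 189.85] [ 0.3  -0.16]
home [510.27 221.28  68.69] ball [572.74 258.59 140.72]
top base z48 [ 612.49 -143.79   48.  ] head153 [ 612.14 -148.86  153.  ]
scene mid base [ 610.9  -157.72   48.  ] head [ 614.18 -150.02  153.  ]
[ 613.88 -150.12] [ 0.43 -0.63 -0.08 -0.6 ]
 [-0.    0.98 -0.22]
 [-1.   -0.   -0.  ]] 1.5
to [ 613.5 -150.   231.3] tool delta mm [   0.  -635.1  631.5]
to [ 613.5 -150.    89. ] tool delta mm [142.3   0.    0. ]
jaw deg 77.18 tcp [138.7 609.4 231.3] F [ 0.2 -0.4  0. ] w 85.5 t 1.5 down [-0. -0. -1.]
```

Call:
send_rows([
  [0.085, 0, -0.01, 0.01, 0],
  [0.085, 0, -0.02, 0.02, 0],
  [0.085, 0, -0.028, 0.028, 0],
  [0.085, 0, -0.029, 0.029, 0],
  [0.085, 0, -0.029, 0.029, 0],
  [0.085, 0, -0.029, 0.029, 0],
  [0.085, 0, -0.029, 0.029, 0],
  [0.085, 0, -0.029, 0.029, 0],
  [0.085, 0, -0.029, 0.029, 0],
  [0.085, 0, -0.029, 0.029, 0],
  [0.085, 0, -0.029, 0.029, 0],
  [0.085, 0, -0.029, 0.029, 0],
  [0.085, 0, -0.029, 0.029, 0],
  [0.085, 0, -0.029, 0.029, 0],
  [0.085, 0, -0.029, 0.029, 0],
  [0.085, 0, -0.029, 0.029, 0],
  [0.085, 0, -0.029, 0.029, 0],
  [0.085, 0, -0.029, 0.029, 0],
  [0.085, 0, -0.029, 0.029, 0],
  [0.085, 0, -0.029, 0.029, 0],
])

```text
time_s: 3.17
tcp_pos: [554.5, -52.2, 231.5]
eef_rot: [0.176, 1.563, -0.176]
force: [0.3, 0.5, -0.1]
gripper_width: 84.9
```

Call:
send_rows([
  [0.085, 0, -0.028, 0.028, 0],
  [0.085, 0, -0.028, 0.027, 0],
  [0.085, 0, -0.018, 0.016, 0],
  [0.085, 0, -0.01, 0.01, 0],
  [0.085, 0, 0, 0, 0],
  [0.085, 0, 0, 0, 0],
])

```text
time_s: 3.67
tcp_pos: [613.7, -150.3, 230.9]
eef_rot: [0.177, 1.564, -0.176]
force: [-0.1, 1.4, 0.2]
gripper_width: 85.1
```

```bash
python3 -c "
from h import *
go((613.5,-150,231.3),(613.5,-150,90))
t=snapshot('top');s=snapshot('scene')
a=cv2.resize(t[150:240,310:400],None,fx=4.4,fy=4.4,interpolation=2);b=cv2.resize(s[165:275,265:355],None,fx=4.4,fy=4.4,interpolation=2)
im=np.zeros((484,800,3),np.uint8);im[:396,:396]=a;im[:484,400:796]=b;cv2.imwrite('pics/a.png',im[:,:,::-1])"
```

```text
to [ 613.5 -150.   231.3] tool delta mm [-0.4  0.2 -0.3]
to [ 613.5 -150.    90. ] tool delta mm [ 1.413e+02 -1.000e-01  1.000e-01]
jaw deg 77.1 tcp [ 613.7 -150.3  230.9] F [-0.1  1.4  0.2] w 85.1 t 3.6667 down [-0.001  0.001 -1.   ]
```

View pics/a.png

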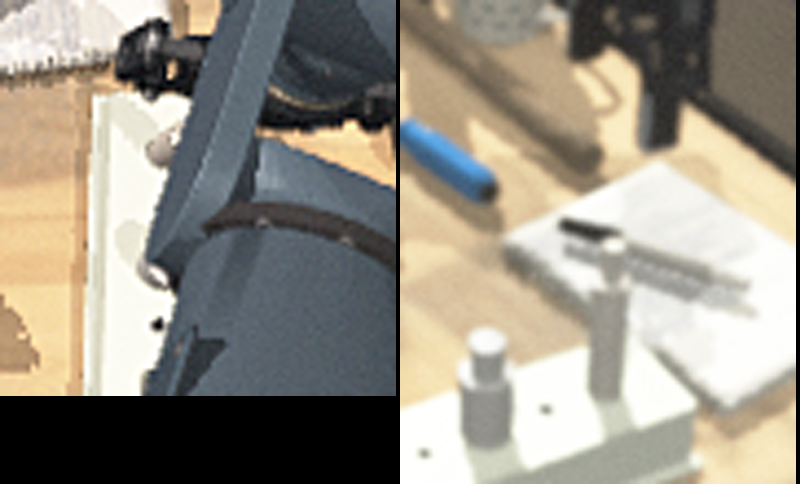

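```bash
python3 -c "
from h import *
for X in((602.5,-199,231),(602.5,-199,244),(613.5,-150,153),(613.5,-150,128)): 
    u=proj('scene',X)[0]; print(X,u,'crop',(u-[265,165])*4.4+[400,0])"
```

```text
(602.5, -199, 231) [323.78683106 204.73895292] crop [658.66205665 174.85139283]
(602.5, -199, 244) [324.17221222 199.90264415] crop [660.35773377 153.57163427]
(613.5, -150, 153) [312.76473361 219.7535928 ] crop [610.16482787 240.9158083 ]
(613.5, -150, 128) [312.24856874 227.90167948] crop [607.89370247 276.76738973]
```

Prediction matches the picture: the finger tip is at (658,150) and the shaft head at (612,242) in the crop. Descending and grasping.

Call:
send_rows([
  [0.085, 0.015, 0, 0, 0],
  [0.085, 0.025, 0, 0, 0],
  [0.085, 0.025, 0, 0, 0],
  [0.085, 0.025, 0, 0, 0],
  [0.085, 0.02, 0, 0, 0],
  [0.085, 0.016, 0, 0, 0],
  [0.085, 0.01, 0, 0, 0],
  [0.085, 0.005, 0, 0, 0],
  [0.085, 0, 0, 0, 0],
])

```text
time_s: 4.52
tcp_pos: [613.3, -148.9, 89.7]
eef_rot: [0.175, 1.566, -0.174]
force: [-0.1, 0.8, 0.3]
gripper_width: 85.1
```

Call:
send_rows([
  [0.01, 0, 0, 0, 0],
  [0.01, 0, 0, 0, 0],
  [0.01, 0, 0, 0, 0],
  [0.01, 0, 0, 0, 0],
  [0.01, 0, 0, 0, 0],
  [0.01, 0, 0, 0, 0],
  [0.01, 0, 0, 0, 0],
  [0.01, 0, 0, 0, 0],
  [0.01, 0, 0, 0, 0],
  [0.01, 0, 0, 0, 0],
  [0.01, 0, 0, 0, 0],
  [0.01, 0, 0, 0, 0],
])

```text
time_s: 5.52
tcp_pos: [614.4, -150.3, 91.1]
eef_rot: [0.175, 1.562, -0.176]
force: [-1.0, -0.4, 5.6]
gripper_width: 20.6
```

Call:
send_rows([
  [0.01, -0.005, 0, 0, 0],
  [0.01, -0.01, 0, 0, 0],
  [0.01, -0.015, 0, 0, 0],
  [0.01, -0.02, 0, 0, 0],
  [0.01, -0.02, 0, 0, 0],
  [0.01, -0.02, 0, 0, 0.1],
  [0.01, -0.02, 0, 0, 0.113],
  [0.01, -0.02, 0, 0, 0.114],
  [0.01, -0.012, 0, 0, 0.114],
  [0.01, -0.008, 0, 0, 0.114],
  [0.01, 0, 0, 0, 0.114],
  [0.01, 0, 0, 0, 0.114],
  [0.01, 0, 0, 0, 0.114],
  [0.01, 0, 0, 0, 0.115],
  [0.01, 0, 0, 0, 0],
  [0.01, 0, 0, 0, 0],
])

```text
time_s: 6.85
tcp_pos: [613.4, -149.7, 240.0]
eef_rot: [0.957, 1.352, -0.957]
force: [-0.5, -0.0, -3.4]
gripper_width: 20.8
```

```bash
python3 -c "
from fit import *
q=np.load('q.npy');C,B,R=model(q)
F=B([11,0,-2.9]);F2=F+[0,0,83];print(F,F2)
go((F2[0],F2[1],241),F2)"
```

```text
[513.93 210.7   70.71] [513.93 210.7  153.71]
to [513.9 210.7 241. ] tool delta mm [  -0.7   25.6 -373. ]
to [513.9 210.7 153.7] tool delta mm [87.3  0.1  0.1]
jaw deg 19.36 tcp [ 613.4 -149.7  240. ] F [-0.5 -0.  -3.4] w 20.8 t 6.85 down [-0.  0. -1.]
```

Call:
send_rows([
  [0.01, 0, 0.001, -0.01, 0],
  [0.01, 0, 0.001, -0.018, 0],
  [0.01, 0, 0.002, -0.025, 0],
  [0.01, 0, 0.002, -0.03, 0],
  [0.01, 0, 0.002, -0.03, 0],
  [0.01, 0, 0.002, -0.03, 0],
  [0.01, 0, 0.002, -0.03, 0],
  [0.01, 0, 0.002, -0.03, 0],
  [0.01, 0, 0.002, -0.03, 0],
  [0.01, 0, 0.002, -0.03, 0],
  [0.01, 0, 0.002, -0.03, 0],
  [0.01, 0, 0.002, -0.03, 0],
  [0.01, 0, 0.002, -0.022, 0],
  [0.01, 0, 0.002, -0.015, 0],
  [0.01, 0, 0, -0.008, 0],
  [0.01, 0, 0, -0.005, 0],
  [0.01, 0, 0, 0, 0],
  [0.01, 0, 0, 0, 0],
])

```text
time_s: 8.35
tcp_pos: [515.6, 210.5, 240.3]
eef_rot: [0.958, 1.349, -0.959]
force: [0.9, -0.2, -2.2]
gripper_width: 20.7
```

```bash
python3 -c "
from fit import *
q=np.load('q.npy');C,B,R=model(q)
F2=B([11,0,-2.9])+[0,0,83]
go((F2[0],F2[1],241),F2)
p=state()['tcp_pos']
t=snapshot('top');s=snapshot('scene')
def mk(n,im,c,f,X):
    a=cv2.resize(im[c[1]:c[3],c[0]:c[2]],None,fx=f,fy=f,interpolation=2)
    for x in X:
        u=(proj(n,x)[0]-c[:2]+.5)*f; cv2.circle(a,(int(u[0]),int(u[1])),2,(255,0,0),-1)
    return a
X=[p-[0,0,83],p-[0,0,43],B([0,0,0]),B([145,0,0])]
a=mk('top',t,(195,165,290,250),4.2,X);b=mk('scene',s,(190,125,270,240),5,X)
im=np.zeros((600,800,3),np.uint8);im[:a.shape[0],:a.shape[1]]=a;im[:b.shape[0],400:400+b.shape[1]]=b;cv2.imwrite('pics/b.png',im[:,:,::-1])"
```

```text
to [513.9 210.7 241. ] tool delta mm [-0.7 -1.6 -0.7]
to [513.9 210.7 153.7] tool delta mm [87.3  0.  -0. ]
jaw deg 19.22 tcp [515.6 210.5 240.3] F [ 0.9 -0.2 -2.2] w 20.7 t 8.35 down [-0. -0. -1.]
```

View pics/b.png

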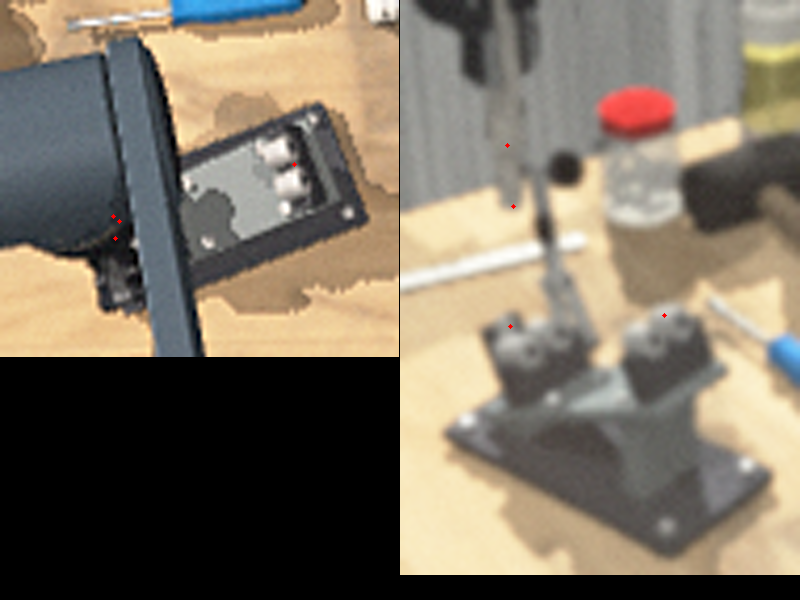

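The shaft's foot is at scene-crop (512,208), 1–2 px from the prediction. The home point (510,326) falls between the stop and the rods, as it should. Descending.

Call:
send_rows([
  [0.01, 0.008, -0.0008, 0, 0],
  [0.01, 0.015, -0.0008, 0, 0],
  [0.01, 0.018, 0, -0.0005, 0],
  [0.01, 0.016, 0, 0, 0],
  [0.01, 0.01, 0, 0, 0],
  [0.01, 0.006, 0, 0, 0],
  [0.01, 0.003, 0, 0, 0],
  [0.01, 0.002, 0, 0, 0],
  [0.01, 0.0, 0, 0, 0],
  [0.01, 0, 0, 0, 0],
])

```text
time_s: 9.28
tcp_pos: [514.8, 210.8, 162.9]
eef_rot: [0.96, 1.348, -0.958]
force: [0.1, 0.2, -3.8]
gripper_width: 20.5
```

Call:
send_rows([
  [0.01, 0.002, 0, 0, 0],
  [0.01, 0.002, 0, 0, 0],
  [0.01, 0, 0, 0, 0],
])

```text
time_s: 9.53
tcp_pos: [514.1, 210.8, 158.3]
eef_rot: [0.959, 1.349, -0.959]
force: [-0.2, 0.3, -4.2]
gripper_width: 20.8
```

Call:
send_rows([
  [0.01, 0.002, 0, 0, 0],
  [0.01, 0, 0, 0, 0],
])

```text
time_s: 9.7
tcp_pos: [514.5, 210.8, 156.5]
eef_rot: [0.959, 1.349, -0.958]
force: [-0.5, -0.0, -0.1]
gripper_width: 20.4
```

Call:
send_rows([
  [0.01, 0.001, 0, 0, 0],
  [0.01, 0, 0, 0, 0],
])

```text
time_s: 9.87
tcp_pos: [514.7, 210.8, 156.2]
eef_rot: [0.96, 1.348, -0.958]
force: [-1.1, -0.8, 5.1]
gripper_width: 20.8
```

Call:
send_rows([
  [0.01, 0.001, 0, 0, 0],
  [0.01, 0, 0, 0, 0],
])

```text
time_s: 10.03
tcp_pos: [514.8, 210.9, 155.9]
eef_rot: [0.96, 1.348, -0.958]
force: [-1.9, -0.4, 9.1]
gripper_width: 20.8
```

Call:
send_rows([
  [0.01, 0, 0, -0.002, 0],
  [0.01, 0.0005, 0, -0.002, 0],
  [0.01, 0, 0, 0, 0],
])

```text
time_s: 10.28
tcp_pos: [514.0, 213.4, 155.3]
eef_rot: [0.956, 1.346, -0.957]
force: [-0.3, -5.1, 8.3]
gripper_width: 20.6
```

Call:
send_rows([
  [0.01, 0.001, 0, -0.002, 0],
  [0.01, 0, 0, 0, 0],
])

```text
time_s: 10.45
tcp_pos: [513.9, 214.4, 155.2]
eef_rot: [0.955, 1.344, -0.957]
force: [-1.7, -6.5, 13.9]
gripper_width: 20.5
```

Call:
send_rows([
  [0.01, 0, 0, -0.002, 0],
  [0.01, 0, 0, 0, 0],
])

```text
time_s: 10.62
tcp_pos: [512.7, 216.3, 155.1]
eef_rot: [0.955, 1.345, -0.958]
force: [-2.0, -7.4, 13.3]
gripper_width: 20.5
```

```bash
python3 -c "
from h import *
s=snapshot('scene');a=cv2.resize(s[125:225,190:270],None,fx=6,fy=6,interpolation=2);cv2.imwrite('pics/c.png',a[:,:,::-1]);go()"
```

```text
jaw deg 19.33 tcp [512.7 216.2 155.1] F [-2.5 -6.1 13.3] w 20.7 t 10.6667 down [ 0.003 -0.005 -1.   ]
```

View pics/c.png

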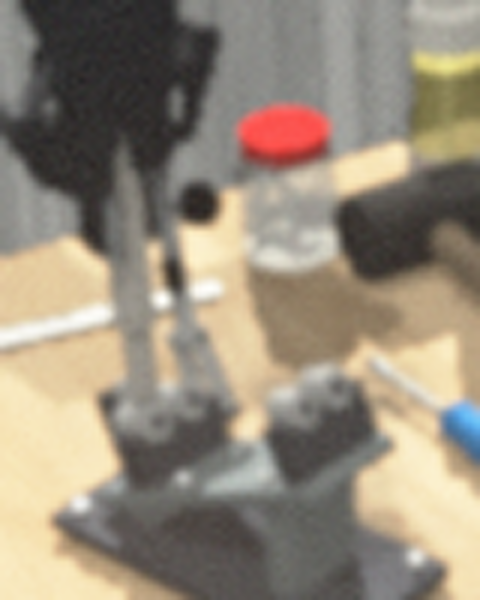

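```bash
python3 -c "
from h import *
p=state()['tcp_pos']
for d in (83,70,43,23,3):
    for o in (0,): print(d,(proj('scene',p-[0,0,d])[0]-[190,125]+.5)*6)
im=cv2.imread('pics/c.png').astype(int)
for r in (220,260,300,340,370): print(r,im[r,90:180:4].sum(1)//3)
"
```

```text
83 [140.24753242 389.39537604]
70 [138.14801913 367.92841092]
43 [133.71060676 322.55704921]
23 [130.3549308  288.24615471]
3 [126.93902563 253.31943256]
220 [ 47  50  52  67  89 106 113 114 113 122 132 135 130 113  95  74  70  85
  98 112 120 131 133]
260 [213 201 187 167 144 129 119 115 114 118 128 136 139 148 162 185 193 178
 142 103  82  82 113]
300 [200 205 207 204 194 182 161 145 145 146 147 146 143 143 148 178 217 244
 254 236 197 151 126]
340 [192 194 198 199 199 197 194 183 168 149 135 133 132 134 137 152 175 190
 191 176 158 142 136]
370 [195 195 193 194 196 195 195 191 185 168 152 147 146 145 144 144 153 165
 178 185 181 173 163]
```

The picture shows the foot at (142,400), between stop and rods, lagging about 2 px uphill of an upright shaft. The force ratio (tangential over normal about 1.3) says the stop is holding the foot. So I'll pivot the shaft in the grip, swinging the grasp uphill around the foot.

Call:
send_rows([
  [0.01, -0.0005, 0, 0.004, 0],
  [0.01, 0, 0, 0.004, 0],
  [0.01, 0, 0, 0.004, 0],
  [0.01, 0.0005, 0, 0.004, 0],
  [0.01, 0.0005, 0, 0.004, 0],
  [0.01, 0.0005, 0, 0.005, 0],
  [0.01, 0, 0, 0, 0],
])

```text
time_s: 11.25
tcp_pos: [519.5, 195.1, 153.4]
eef_rot: [0.961, 1.35, -0.959]
force: [-3.7, 1.2, 11.0]
gripper_width: 20.4
```

Call:
send_rows([
  [0.01, 0.0006, -0.0005, 0.004, 0],
  [0.01, 0.0009, -0.0005, 0.004, 0],
  [0.01, 0.0012, 0, 0.004, 0],
  [0.01, 0.0015, 0, 0.004, 0],
  [0.01, 0, 0, 0, 0],
])

```text
time_s: 11.67
tcp_pos: [524.3, 179.6, 149.2]
eef_rot: [0.961, 1.349, -0.958]
force: [-2.8, 1.4, 11.0]
gripper_width: 20.8
```

Call:
send_rows([
  [0.01, 0.0016, 0, 0.004, 0],
  [0.01, 0.0018, 0, 0.004, 0],
  [0.01, 0.002, 0, 0.004, 0],
  [0.01, 0.0021, 0, 0.003, 0],
  [0.01, 0, 0, 0, 0],
])

```text
time_s: 12.08
tcp_pos: [528.6, 164.7, 141.1]
eef_rot: [0.959, 1.35, -0.96]
force: [-2.4, -1.2, 6.8]
gripper_width: 20.7
```

Call:
send_rows([
  [0.01, 0.0025, 0, 0.0037, 0],
  [0.01, 0.0026, 0, 0.0034, 0],
  [0.01, 0.0026, 0, 0.0032, 0],
  [0.01, 0.0028, 0, 0.003, 0],
  [0.01, 0, 0, 0, 0],
])

```text
time_s: 12.5
tcp_pos: [532.3, 151.6, 130.0]
eef_rot: [0.956, 1.351, -0.961]
force: [-3.3, -3.6, 7.2]
gripper_width: 20.4
```

Call:
send_rows([
  [0.01, 0.003, 0, 0.003, 0],
  [0.01, 0.0032, 0, 0.0028, 0],
  [0.01, 0.0032, 0, 0.0028, 0],
  [0.01, 0.0033, 0, 0.0026, 0],
  [0.01, 0, 0, 0, 0],
])

```text
time_s: 12.92
tcp_pos: [536.5, 140.7, 117.3]
eef_rot: [0.956, 1.35, -0.96]
force: [-2.2, -2.9, 6.2]
gripper_width: 20.6
```

```bash
python3 -c "
from h import *
go()
s=snapshot('scene');t=snapshot('top');a=cv2.resize(s[135:235,190:280],None,fx=5,fy=5,interpolation=2);b=cv2.resize(t[180:240,200:290],None,fx=3.8,fy=3.8,interpolation=2)
im=np.zeros((500,800,3),np.uint8);im[:500,:450]=a;im[:b.shape[0],455:455+b.shape[1]]=b;cv2.imwrite('pics/d.png',im[:,:,::-1])"
```

```text
jaw deg 19.25 tcp [536.5 140.7 117.3] F [-2.2 -2.9  6.2] w 20.6 t 12.9167 down [-0.002 -0.002 -1.   ]
```

View pics/d.png

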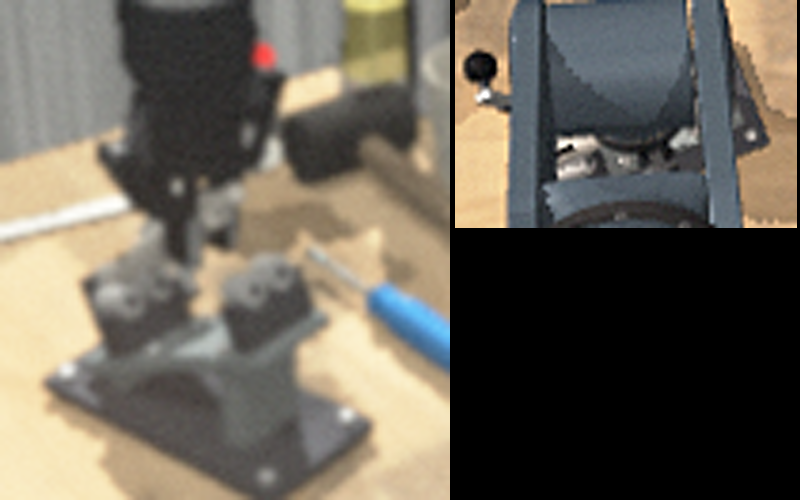

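The shaft is pivoting as planned: head at (225,215), foot at (130,290) in the crop, forces small. Continuing.

Call:
send_rows([
  [0.01, 0.0035, 0, 0.0025, 0],
  [0.01, 0.0036, 0, 0.0023, 0],
  [0.01, 0.0038, 0, 0.0021, 0],
  [0.01, 0.0038, 0, 0.0019, 0],
  [0.01, 0, 0, 0, 0],
])

```text
time_s: 13.43
tcp_pos: [538.8, 132.7, 102.0]
eef_rot: [0.956, 1.352, -0.961]
force: [-3.3, -3.7, 3.5]
gripper_width: 20.4
```

Call:
send_rows([
  [0.01, 0.002, 0, 0.001, 0],
  [0.01, 0.002, 0, 0.0008, 0],
  [0.01, 0, 0, 0, 0],
])

```text
time_s: 13.68
tcp_pos: [539.4, 131.7, 98.1]
eef_rot: [0.957, 1.352, -0.96]
force: [-3.6, -2.8, 6.1]
gripper_width: 20.8
```

Call:
send_rows([
  [0.01, 0.0015, 0, 0.0006, 0],
  [0.01, 0, 0, 0, 0],
])

```text
time_s: 13.85
tcp_pos: [539.7, 131.1, 96.6]
eef_rot: [0.957, 1.351, -0.96]
force: [-4.7, -3.2, 4.2]
gripper_width: 20.9
```

Call:
send_rows([
  [0.01, 0.0015, 0, 0.0005, 0],
  [0.01, 0, 0, 0, 0],
])

```text
time_s: 14.02
tcp_pos: [540.2, 130.7, 95.0]
eef_rot: [0.957, 1.351, -0.96]
force: [-4.2, -2.8, 3.5]
gripper_width: 20.8
```

Call:
send_rows([
  [0.01, 0.0015, 0, 0, 0],
  [0.01, 0, 0, 0, 0],
])

```text
time_s: 14.18
tcp_pos: [540.3, 130.8, 93.6]
eef_rot: [0.958, 1.351, -0.96]
force: [-4.2, -3.2, 5.4]
gripper_width: 20.6
```

Call:
send_rows([
  [0.01, 0.0015, 0, 0, 0],
  [0.01, 0, 0, 0, 0],
])

```text
time_s: 14.35
tcp_pos: [540.4, 130.8, 92.1]
eef_rot: [0.958, 1.35, -0.96]
force: [-4.3, -2.9, 4.4]
gripper_width: 20.7
```

Call:
send_rows([
  [0.01, 0.0015, 0, 0, 0],
  [0.01, 0, 0, 0, 0],
])

```text
time_s: 14.52
tcp_pos: [540.2, 130.7, 90.7]
eef_rot: [0.958, 1.351, -0.96]
force: [-4.4, -2.7, 5.1]
gripper_width: 20.4
```

Call:
send_rows([
  [0.01, 0.0015, 0, 0, 0],
  [0.01, 0, 0, 0, 0],
])

```text
time_s: 14.68
tcp_pos: [540.2, 130.7, 90.4]
eef_rot: [0.957, 1.35, -0.959]
force: [-7.8, -4.9, 13.8]
gripper_width: 20.6
```

Call:
send_rows([
  [0.01, 0.0015, 0, 0, 0],
  [0.01, 0, 0, 0, 0],
])

```text
time_s: 14.85
tcp_pos: [540.3, 130.7, 90.3]
eef_rot: [0.957, 1.35, -0.959]
force: [-8.0, -3.9, 22.5]
gripper_width: 20.6
```

```bash
python3 -c "
from fit import *
q=np.load('q.npy');C,B,R=model(q)
go()
p=state()['tcp_pos'];G=p+[0,0,19];print('G in bed',R.T@(G-B([0,0,0])))
s=snapshot('scene');c=(205,165,265,215);f=12
a=cv2.resize(s[c[1]:c[3],c[0]:c[2]],None,fx=f,fy=f,interpolation=2)
for x in [G]+[B([v,0,0]) for v in(0,40,120,145)]:
    u=(proj('scene',x)[0]-c[:2]+.5)*f; cv2.circle(a,(int(u[0]),int(u[1])),3,(255,0,0),-1)
cv2.imwrite('pics/e.png',a[:,:,::-1])"
```

```text
jaw deg 19.27 tcp [540.3 130.7  90.3] F [-8.  -3.9 22.5] w 20.6 t 14.85 down [-0. -0. -1.]
G in bed [103.66  -1.21  -3.5 ]
```

View pics/e.png

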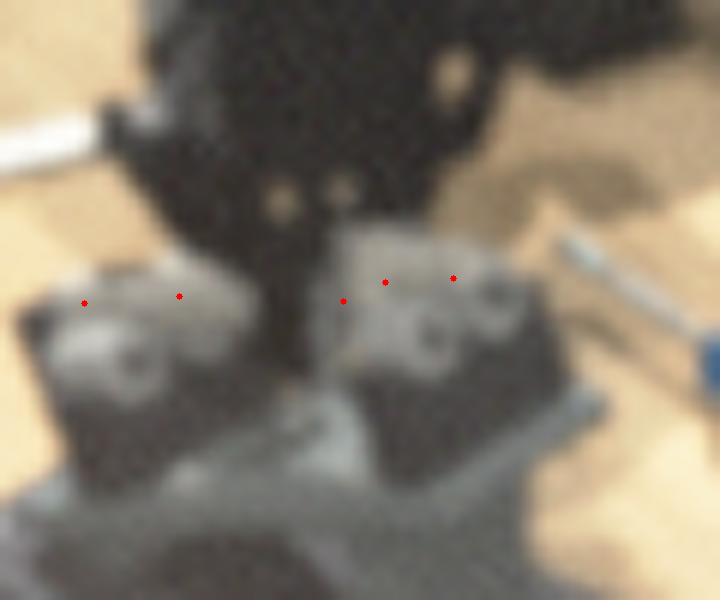

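The shaft lies in both Vs: the 16 mm part at (130–250,290), the 12 mm end at (385,262), with firm contact. Now I'll ease the sideways load and push home.

Call:
send_rows([
  [0.01, -0.001, -0.001, 0, 0],
  [0.01, -0.001, -0.0005, 0, 0],
  [0.01, 0, 0, 0, 0],
])

```text
time_s: 15.15
tcp_pos: [539.8, 130.6, 90.4]
eef_rot: [0.96, 1.348, -0.958]
force: [-4.1, -2.8, 6.2]
gripper_width: 20.5
```

Call:
send_rows([
  [0.01, 0.0008, 0, -0.0018, 0],
  [0.01, 0, 0, 0, 0],
])

```text
time_s: 15.32
tcp_pos: [539.8, 131.0, 89.9]
eef_rot: [0.957, 1.347, -0.958]
force: [-2.5, -7.6, 10.2]
gripper_width: 20.6
```

Call:
send_rows([
  [0.01, 0.0008, 0, -0.0018, 0],
  [0.01, 0, 0, 0, 0],
])

```text
time_s: 15.48
tcp_pos: [539.6, 131.3, 89.7]
eef_rot: [0.954, 1.346, -0.958]
force: [-4.5, -12.7, 12.9]
gripper_width: 20.8
```

Call:
send_rows([
  [0.01, 0.0008, 0, -0.0018, 0],
  [0.01, 0, 0, 0, 0],
])

```text
time_s: 15.65
tcp_pos: [539.7, 131.3, 89.6]
eef_rot: [0.951, 1.343, -0.958]
force: [-4.4, -18.5, 18.8]
gripper_width: 20.6
```

Call:
send_rows([
  [0.01, -0.0015, 0, 0.0015, 0],
  [0.01, -0.001, 0, 0.0015, 0],
  [0.01, 0, 0, 0, 0],
])

```text
time_s: 15.9
tcp_pos: [539.1, 131.2, 90.0]
eef_rot: [0.957, 1.348, -0.959]
force: [-2.9, -7.5, 3.5]
gripper_width: 20.6
```

Call:
send_rows([
  [0.024, 0, 0, 0, 0],
  [0.03, 0, 0, 0, 0],
  [0.04, 0, 0, 0, 0],
  [0.05, 0, 0, 0, 0],
  [0.06, 0, 0, 0, 0],
  [0.06, 0, 0, 0, 0],
  [0.06, 0, 0, 0, 0],
  [0.06, 0, 0, 0, 0],
])

```text
time_s: 16.57
tcp_pos: [538.9, 132.8, 89.8]
eef_rot: [0.959, 1.349, -0.959]
force: [0.5, -0.1, 0.0]
gripper_width: 60.0
```

Call:
send_rows([
  [0.06, -0.005, 0, 0, 0],
  [0.06, -0.01, 0, 0, 0],
  [0.06, -0.02, 0, 0, 0],
  [0.06, -0.025, 0, 0, 0],
  [0.06, -0.025, 0, 0, 0],
  [0.06, -0.025, 0, 0, -0.1],
  [0.06, -0.02, 0, 0, -0.11],
  [0.06, -0.012, 0, 0, -0.115],
  [0.06, -0.006, 0, 0, -0.115],
  [0.06, 0, 0, 0, -0.115],
  [0.06, 0, 0, 0, -0.115],
  [0.06, 0, 0, 0, -0.115],
  [0.06, 0, 0, 0, -0.115],
  [0.06, 0, 0, 0, -0.115],
  [0.06, 0, 0, 0, -0.115],
  [0.06, 0, 0, 0, -0.115],
  [0.06, 0, 0, 0, -0.115],
  [0.06, 0, 0, 0, -0.115],
  [0.06, 0, 0, 0, -0.09],
  [0.06, 0, 0, 0, 0],
])

```text
time_s: 18.23
tcp_pos: [538.7, 132.7, 238.8]
eef_rot: [-0.259, 1.554, 0.259]
force: [0.6, -0.6, 0.1]
gripper_width: 60.1
```

```bash
python3 -c "
from fit import *
q=np.load('q.npy');C,B,R=model(q)
print(B(ballb(q[5])))
b=B(ballb(q[5]));go((b[0],b[1],240),(b[0],b[1],b[2]-14))
f=10
s=snapshot('scene');c=(205,150,275,210)
a=cv2.resize(s[c[1]:c[3],c[0]:c[2]],None,fx=f,fy=f,interpolation=2)
for x in [B([v,0,0]) for v in(0,40,120,145)]:
    u=(proj('scene',x)[0]-c[:2]+.5)*f; cv2.circle(a,(int(u[0]),int(u[1])),3,(255,0,0),-1)
cv2.imwrite('pics/f.png',a[:,:,::-1])
for r in regions_of('scene','keeper_ball')[:2]: print(r['xy'],r['conf'])
g=s.mean(2)[150:166,212:232]; m=g<70; ys,xs=np.nonzero(m); print(m.sum(),xs.mean()+212,ys.mean()+150)
"
```

```text
[572.74 258.59 140.72]
to [572.7 258.6 240. ] tool delta mm [ -1.2 108.1  73. ]
to [572.7 258.6 126.7] tool delta mm [113.3   0.   -0.1]
jaw deg 108.94 tcp [538.7 132.7 238.8] F [ 0.6 -0.6  0.1] w 60.1 t 18.2333 down [ 0.  0. -1.]
[219.1, 164.4] 0.7
24 222.54166666666666 158.41666666666666
```

View pics/f.png

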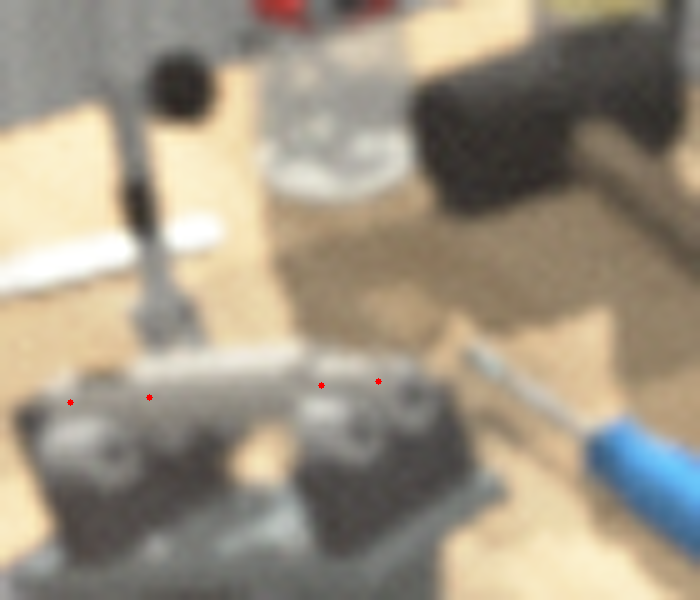

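```bash
python3 -c "
from fit import *
X,e=tri({'top':T(33,62),'scene':(222.55,158.4)});print(X,e)
q=np.load('q.npy');C,B,R=model(q)
print('bed',R.T@(X-B([0,0,0])),[ballb(t) for t in(1.7,1.8,1.9)])
go((X[0],X[1],238.8))"
```

```text
[572.5  257.8  142.84] [np.float64(0.85457406514268), np.float64(0.8545740651427931)]
bed [18.5  70.75 73.19] [[17, np.float64(66.30369207436387), np.float64(74.35760962677034)], [17, np.float64(72.36768139082044), np.float64(70.82109336532679)], [17, np.float64(78.04831351748916), np.float64(66.69685618264528)]]
to [572.5 257.8 238.8] tool delta mm [ -0.2 107.7  72.1]
jaw deg 108.72 tcp [538.8 132.7 238.6] F [ 0.3  0.1 -0.3] w 59.8 t 18.3333 down [ 0.  0. -1.]
```

Call:
send_rows([
  [0.06, 0, 0.012, 0.008, 0],
  [0.06, 0, 0.024, 0.016, 0],
  [0.06, 0, 0.024, 0.016, 0],
  [0.06, 0, 0.024, 0.016, 0],
  [0.06, 0, 0.016, 0.011, 0],
  [0.06, 0, 0.0077, 0.0051, 0],
  [0.06, 0.01, 0, 0, 0],
  [0.06, 0.02, 0, 0, 0],
  [0.06, 0.02, 0, 0, 0],
  [0.06, 0.02, 0, 0, 0],
  [0.06, 0.015, 0, 0, 0],
  [0.06, 0.008, 0, 0, 0],
  [0.06, 0, 0, 0, 0],
])

```text
time_s: 19.42
tcp_pos: [570.3, 256.2, 142.3]
eef_rot: [-0.258, 1.561, 0.257]
force: [1.1, -0.5, -0.6]
gripper_width: 60.0
```

```bash
python3 -c "
from h import *
go((572.5,257.8,129))
f=7
s=snapshot('scene');c=(200,125,260,205)
a=cv2.resize(s[c[1]:c[3],c[0]:c[2]],None,fx=f,fy=f,interpolation=2)
cv2.imwrite('pics/g.png',a[:,:,::-1])"
```

```text
to [572.5 257.8 129. ] tool delta mm [13.3  0.8  2.7]
jaw deg 108.77 tcp [570.3 256.2 142.3] F [ 1.1 -0.5 -0.6] w 60.0 t 19.4167 down [-0.006 -0.002 -1.   ]
```

View pics/g.png

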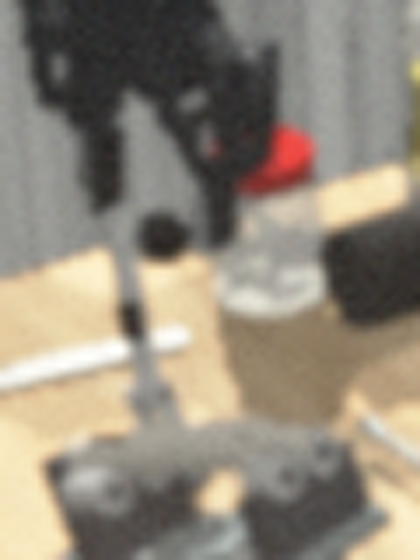

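The fingers (105,190) and (220,225) straddle the ball (163,237). Descending and closing.

Call:
send_rows([
  [0.06, 0.006, 0.0008, 0.0027, 0],
  [0.06, 0.005, 0, 0, 0],
  [0.06, 0.002, 0, 0, 0],
  [0.02, 0, 0, 0, 0],
  [0.02, 0, 0, 0, 0],
  [0.02, 0, 0, 0, 0],
  [0.02, 0, 0, 0, 0],
  [0.02, 0, 0, 0, 0],
  [0.02, 0, 0, 0, 0],
  [0.02, 0, 0, 0, 0],
  [0.02, 0, 0, 0, 0],
  [0.02, 0, 0, 0, 0],
])

```text
time_s: 20.47
tcp_pos: [575.7, 257.2, 132.6]
eef_rot: [-0.262, 1.554, 0.256]
force: [0.3, -5.8, 1.9]
gripper_width: 21.4
```

```bash
cat > arc.py <<'E'
from fit import *
import sys
q=np.load('q.npy');C,B,R=model(q);B2=lambda b:B(np.array(b)+[1.5,0,2])
s=state();Rt=Ro.from_rotvec(s['eef_rot']).as_matrix();go()
th0=float(sys.argv[1]);prev=B2(ballb(th0))
for th in np.linspace(th0,0,int(sys.argv[2])+1)[1:]:
    b=B2(ballb(th));d=Rt.T@(b-prev);prev=b;print(round(th,2),np.round(d,1),np.round(b,1))
E
python3 arc.py 1.77 20
```

```text
jaw deg 108.91 tcp [575.7 257.2 132.6] F [ 0.3 -5.8  1.9] w 21.4 t 20.4667 down [ 0. -0. -1.]
1.68 [-2.7  1.2 -5.4] [566.7 257.5 146.2]
1.59 [-2.3  1.  -5.7] [561.  256.6 148.5]
1.5 [-1.8  0.8 -5.9] [555.1 255.5 150.3]
1.42 [-1.3  0.6 -6. ] [549.2 254.1 151.7]
1.33 [-0.8  0.4 -6.1] [543.3 252.5 152.5]
1.24 [-0.4  0.1 -6.2] [537.4 250.6 152.8]
1.15 [ 0.1 -0.1 -6.2] [531.5 248.5 152.7]
1.06 [ 0.6 -0.3 -6.2] [525.8 246.2 152. ]
0.97 [ 1.1 -0.5 -6.1] [520.2 243.7 150.9]
0.88 [ 1.6 -0.8 -5.9] [514.8 241.  149.3]
0.8 [ 2.1 -1.  -5.8] [509.7 238.2 147.2]
0.71 [ 2.5 -1.2 -5.5] [504.9 235.3 144.6]
0.62 [ 3.  -1.4 -5.3] [500.3 232.2 141.6]
0.53 [ 3.4 -1.6 -5. ] [496.2 229.1 138.2]
0.44 [ 3.8 -1.8 -4.6] [492.4 226.  134.5]
0.35 [ 4.1 -1.9 -4.2] [489.  222.7 130.3]
0.27 [ 4.5 -2.1 -3.8] [486.1 219.5 125.9]
0.18 [ 4.7 -2.2 -3.4] [483.7 216.4 121.1]
0.09 [ 5.  -2.3 -2.9] [481.7 213.2 116.2]
0.0 [ 5.2 -2.4 -2.4] [480.3 210.1 111. ]
```

Call:
send_rows([
  [0.045, 0, 0, 0, 0],
  [0.045, 0, 0, 0, 0],
  [0.045, 0, 0, 0, 0],
  [0.045, 0, 0, 0, 0],
])

```text
time_s: 20.8
tcp_pos: [574.4, 259.9, 131.9]
eef_rot: [-0.258, 1.555, 0.259]
force: [0.5, -0.0, 0.5]
gripper_width: 45.0
```

```bash
python3 -c "
from h import *
go((572.5,257.8,126))
s=snapshot('scene')
g=s.mean(2)[150:168,214:232]; print(g.astype(int))"
```

```text
to [572.5 257.8 126. ] tool delta mm [ 5.9 -1.4 -2.5]
jaw deg 108.87 tcp [574.4 259.9 131.9] F [ 0.5 -0.   0.5] w 45.0 t 20.8 down [ 0.  0. -1.]
[[ 86  69  51  44  43  56  93 130 141 142 131  99  65  47  56  54  55  46]
 [ 94  73  48  47  42  50  93 135 146 140 135 116  74  53  50  51  48  51]
 [104  77  51  44  47  59  92 131 146 146 145 127  93  58  53  52  47  53]
 [105  79  52  43  41  53  95 135 142 143 142 130  96  73  56  48  46  51]
 [104  77  51  45  43  50  86 122 130 128 129 129 115  93  68  50  48  56]
 [101  76  57  49  47  48  69  82  94  91 102 112 116 102  78  53  52  57]
 [100  87  61  53  50  51  47  51  58  58  63  88 104 105  84  62  46  52]
 [116 104  96  94  86  66  45  48  47  52  50  70  99  99  82  59  52  53]
 [131 122 133 138 124  87  62  51  47  48  50  63  92 102  86  61  51  50]
 [137 134 140 149 140 106  70  50  47  37  43  66  85 102  88  63  49  51]
 [171 155 142 145 141 117  86  54  40  42  47  59  90 104  98  66  53  63]
 [211 185 150 144 148 149 127  99  70  66  65  86 108 108  94  69  61  78]
 [227 206 163 146 158 173 180 163 144 136 139 145 136 124 102  88  94 111]
 [230 218 176 149 156 183 206 217 212 210 203 193 162 142 130 126 140 152]
 [231 223 184 153 150 176 207 225 229 225 218 211 185 171 160 161 178 187]
 [231 220 190 154 149 165 200 221 224 216 211 206 198 189 182 185 196 208]
 [224 216 187 153 141 155 185 211 215 212 205 206 202 197 193 189 198 200]
 [214 212 184 140 126 138 169 200 208 207 207 206 203 202 199 192 188 191]]
```

Call:
send_rows([
  [0.045, 0.003, -0.0014, -0.0025, 0],
  [0.045, 0.0025, 0, 0, 0],
  [0.045, 0, 0, 0, 0],
  [0.015, 0, 0, 0, 0],
  [0.015, 0, 0, 0, 0],
  [0.015, 0, 0, 0, 0],
  [0.015, 0, 0, 0, 0],
  [0.015, 0, 0, 0, 0],
  [0.015, 0, 0, 0, 0],
  [0.015, 0, 0, 0, 0],
])

```text
time_s: 21.68
tcp_pos: [573.0, 256.3, 126.4]
eef_rot: [-0.26, 1.555, 0.257]
force: [1.5, -5.4, -0.6]
gripper_width: 21.9
```

Call:
send_rows([
  [0.015, -0.0027, 0.0012, -0.0054, 0],
  [0.015, -0.0023, 0.001, -0.0057, 0],
  [0.015, -0.0018, 0.0008, -0.0059, 0],
  [0.015, -0.0013, 0.0006, -0.006, 0],
  [0.015, 0, 0, 0, 0],
])

```text
time_s: 22.1
tcp_pos: [550.3, 251.4, 134.2]
eef_rot: [-0.264, 1.553, 0.258]
force: [3.7, -6.8, -5.1]
gripper_width: 21.9
```

```bash
python3 -c "
from h import *
go()
f=7
s=snapshot('scene');c=(200,125,260,205)
a=cv2.resize(s[c[1]:c[3],c[0]:c[2]],None,fx=f,fy=f,interpolation=2)
cv2.imwrite('pics/i.png',a[:,:,::-1])"
```

```text
jaw deg 109.07 tcp [550.3 251.4 134.2] F [ 3.7 -6.8 -5.1] w 21.9 t 22.1 down [ 0.002 -0.004 -1.   ]
```

View pics/i.png

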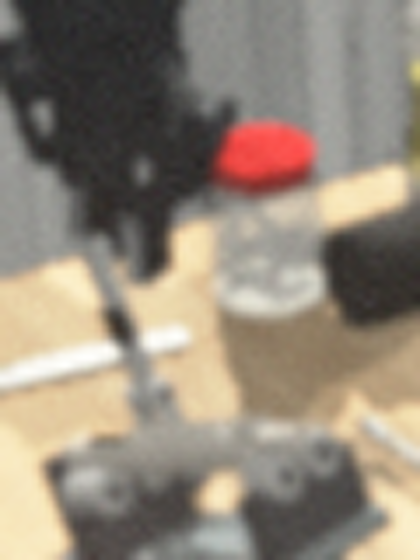

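The keeper arm (115,310) is leaning over with the gripped ball, and forces are small. Continuing the arc.

Call:
send_rows([
  [0.015, -0.0008, 0.0004, -0.0061, 0],
  [0.015, -0.0004, 0.0001, -0.0062, 0],
  [0.015, 0.0001, -0.0001, -0.0062, 0],
  [0.015, 0.0006, -0.0003, -0.0062, 0],
  [0.015, 0.0011, -0.0005, -0.0061, 0],
  [0.015, 0.0016, -0.0008, -0.0059, 0],
  [0.015, 0, 0, 0, 0],
])

```text
time_s: 22.73
tcp_pos: [529.5, 245.2, 136.3]
eef_rot: [-0.259, 1.519, 0.265]
force: [16.7, 10.8, -4.3]
gripper_width: 20.7
```

Call:
send_rows([
  [0.015, 0.0021, -0.001, -0.0058, 0],
  [0.015, 0.0025, -0.0012, -0.0055, 0],
  [0.015, 0.003, -0.0014, -0.0053, 0],
  [0.015, 0.0034, -0.0016, -0.005, 0],
  [0.015, 0.0038, -0.0018, -0.0046, 0],
  [0.015, 0, 0, 0, 0],
])

```text
time_s: 23.23
tcp_pos: [524.8, 242.8, 135.3]
eef_rot: [-0.246, 1.469, 0.276]
force: [17.0, 42.7, 45.4]
gripper_width: 20.9
```

Blocked: force has risen to about 64 N with the TCP lagging. The pads' lower corners have probably met the keeper arm. I'll back the command off, release, and push the ball with closed fingers instead.

Call:
send_rows([
  [0.015, -0.0038, 0.0018, 0.0046, 0],
  [0.015, -0.0034, 0.0016, 0.005, 0],
  [0.015, -0.003, 0.0014, 0.0053, 0],
  [0.015, -0.0025, 0.0012, 0.0055, 0],
  [0.015, -0.0021, 0.001, 0.0058, 0],
  [0.015, -0.0016, 0.0008, 0.0059, 0],
])

```text
time_s: 23.73
tcp_pos: [523.2, 243.5, 135.9]
eef_rot: [-0.258, 1.55, 0.257]
force: [6.2, -5.8, 10.0]
gripper_width: 20.8
```

Call:
send_rows([
  [0.015, 0, 0, 0, 0],
  [0.015, 0, 0, 0, 0],
])

```text
time_s: 23.9
tcp_pos: [525.0, 244.1, 136.0]
eef_rot: [-0.259, 1.545, 0.26]
force: [1.3, -2.5, 9.8]
gripper_width: 21.0
```

```bash
python3 -c "
from h import *
go();s=snapshot('scene')
for n in('scene','top'):
  for l in('keeper_ball','shaft'):
    if n=='top':snapshot('top')
    for r in regions_of(n,l)[:2]: print(n,l,r['xy'],r['conf'],cv2.boundingRect(r['region'].astype('uint8')))
print(state()['joints'])"
```

```text
jaw deg 108.97 tcp [525.  244.1 136. ] F [ 1.3 -2.5  9.8] w 21.0 t 23.9 down [ 0.01   0.002 -1.   ]
scene keeper_ball [226.2, 198.3] 0.25 (206, 162, 49, 49)
scene shaft [225.3, 185.2] 0.7 (210, 184, 34, 9)
top shaft [249.6, 212.5] 0.49 (228, 203, 38, 19)
[ 2.42410572e-01  5.88164266e-01  1.64459189e+00 -2.08551148e-04
  8.98491666e-01 -1.65965972e+00]
```

Call:
send_rows([
  [0.045, 0, 0, 0, 0],
  [0.045, 0, 0, 0, 0],
  [0.045, 0, 0, 0, 0],
  [0.045, -0.01, 0, 0, 0],
  [0.045, -0.02, 0, 0, 0],
  [0.045, -0.02, 0, 0, 0],
  [0.0, -0.01, 0, 0, 0],
  [0.0, 0, 0, 0, 0],
  [0.0, 0, 0, 0, 0],
  [0.0, 0, 0, 0, 0],
])

```text
time_s: 25.08
tcp_pos: [519.6, 242.8, 192.9]
eef_rot: [-0.258, 1.558, 0.258]
force: [0.9, 0.4, 0.3]
gripper_width: 0.2
```

```bash
python3 -c "
from fit import *
go();s=snapshot('scene');t=snapshot('top')
q=np.load('q.npy');C,B,R=model(q)
for n in('scene','top'):
  for l in('keeper_ball','shaft'):
    for r in regions_of(n,l)[:2]: print(n,l,r['xy'],r['conf'],cv2.boundingRect(r['region'].astype('uint8')))
X=B(np.array(ballb(1.06))+[1.5,0,2]);print(X,proj('scene',X))
print(s.mean(2)[150:176,208:230].astype(int))"
```

```text
jaw deg 108.86 tcp [519.6 242.8 192.9] F [0.9 0.4 0.3] w 0.2 t 25.0833 down [-0. -0. -1.]
scene keeper_ball [209.5, 168.3] 0.51 (205, 158, 16, 25)
scene shaft [226.0, 187.3] 0.48 (210, 184, 34, 9)
top shaft [245.2, 213.6] 0.85 (226, 203, 40, 20)
[525.67 246.12 152.01] [[210.38 161.36]]
[[ 98  90 101 112 127 136 135 142 147 151 140 141 147 149 141 144 138 140
  139 134 136 127]
 [113 116 123 132 138 136 138 139 150 150 142 145 148 150 146 143 141 142
  137 135 139 131]
 [137 136 135 140 143 133 135 141 150 148 143 143 150 151 146 142 140 144
  141 138 135 126]
 [146 140 143 141 138 137 135 141 147 149 143 139 151 151 143 142 143 140
  138 136 127 111]
 [146 145 144 139 139 134 131 139 143 148 147 148 148 153 149 141 143 142
  141 138 122 113]
 [147 144 143 141 138 136 138 138 149 149 148 145 151 148 148 144 139 140
  142 137 138 128]
 [146 144 142 140 140 135 135 139 144 147 145 141 149 152 150 144 144 147
  153 158 171 165]
 [137 129 128 128 128 133 134 140 143 146 146 145 149 156 156 162 168 179
  189 199 206 200]
 [107  92  93  93 100 117 126 136 144 149 152 155 168 180 181 196 207
[... 905 characters left out ...]
6 209 210 211 208 208 208 205
  207 203 198 193]
 [138 146 170 193 205 204 204 200 201 200 207 209 208 209 209 209 207 204
  204 202 198 195]
 [150 132 141 158 178 192 198 200 197 199 205 207 209 211 207 210 210 212
  206 200 197 198]
 [175 142 132 140 160 175 190 200 198 199 202 206 213 218 219 222 233 234
  219 203 199 199]
 [194 166 138 124 130 147 167 190 201 212 216 227 233 237 240 241 247 248
  238 212 196 196]
 [202 192 155 114  97 102 126 173 211 232 242 247 249 250 248 246 248 247
  236 209 200 195]
 [212 213 197 149  98  68  87 136 198 238 249 251 249 246 238 230 219 206
  198 195 191 199]
 [236 241 238 218 154  85  62  90 150 208 234 233 222 209 196 185 174 170
  183 189 195 196]]
```

```bash
python3 - <<'E'
from fit import *
q=np.load('q.npy');C,B,R=model(q);B2=lambda b:B(np.array(b)+[1.5,0,2])
g=least_squares(lambda t:proj('scene',B2(ballb(t[0])))[0]-[209.8,161.2],[1.0]);th0=g.x[0];print(th0,g.fun)
b=B2(ballb(th0));y=R[:,1];print(b)
go(b+28*y+[0,0,40],b+28*y+[0,0,8],b+20*y+[0,0,8])
s=state();Rt=Ro.from_rotvec(s['eef_rot']).as_matrix();p=b
for th in np.linspace(th0,0,13)[1:]:
    c=B2(ballb(th));print(round(th,2),np.round(Rt.T@(c-p),1),np.round(c+20*y+[0,0,8],1));p=c
E
```

```text
1.0429071769551665 [0.32 0.38]
[524.58 245.65 151.83]
to [551.  254.8 191.8] tool delta mm [ 1.2  1.3 33. ]
to [551.  254.8 159.8] tool delta mm [32. -0.  0.]
to [543.5 252.2 159.8] tool delta mm [ 0. -0. -8.]
jaw deg 108.86 tcp [520.3 242.9 193.1] F [ 0.2  0.1 -1.1] w 0.0 t 25.3833 down [-0. -0. -1.]
0.96 [ 1.2 -0.6 -5.9] [538.  249.7 158.6]
0.87 [ 1.7 -0.8 -5.8] [532.8 247.1 156.9]
0.78 [ 2.1 -1.  -5.6] [527.8 244.3 154.8]
0.7 [ 2.6 -1.2 -5.4] [523.1 241.4 152.2]
0.61 [ 3.  -1.4 -5.1] [518.7 238.4 149.2]
0.52 [ 3.4 -1.6 -4.8] [514.6 235.3 145.9]
0.43 [ 3.8 -1.8 -4.5] [511.  232.2 142.1]
0.35 [ 4.1 -1.9 -4.1] [507.7 229.1 138. ]
0.26 [ 4.4 -2.1 -3.7] [504.9 225.9 133.6]
0.17 [ 4.7 -2.2 -3.3] [502.5 222.8 129. ]
0.09 [ 4.9 -2.3 -2.8] [500.6 219.7 124.1]
0.0 [ 5.1 -2.4 -2.3] [499.2 216.7 119. ]
```

Call:
send_rows([
  [0.0, 0, 0.0013, 0.011, 0],
  [0.0, 0, 0, 0.012, 0],
  [0.0, 0, 0, 0.01, 0],
  [0.0, 0.01, 0, 0, 0],
  [0.0, 0.013, 0, 0, 0],
  [0.0, 0.01, 0, 0, 0],
  [0.0, 0, 0, 0, 0],
])

```text
time_s: 25.97
tcp_pos: [548.8, 254.1, 157.6]
eef_rot: [-0.259, 1.562, 0.258]
force: [-0.0, -0.2, -0.1]
gripper_width: -0.0
```

Call:
send_rows([
  [0.0, 0, 0, -0.004, 0],
  [0.0, 0, 0, -0.004, 0],
  [0.0, 0, 0, 0, 0],
])

```text
time_s: 26.22
tcp_pos: [542.8, 252.1, 161.2]
eef_rot: [-0.259, 1.556, 0.258]
force: [0.9, -0.8, 0.0]
gripper_width: 0.0
```

Call:
send_rows([
  [0.0, 0.0012, -0.0006, -0.0059, 0],
  [0.0, 0.0017, -0.0008, -0.0058, 0],
  [0.0, 0, 0, 0, 0],
])

```text
time_s: 26.47
tcp_pos: [532.6, 246.9, 159.0]
eef_rot: [-0.258, 1.554, 0.258]
force: [-0.0, 0.4, 1.9]
gripper_width: -0.0
```

```bash
python3 -c "
from fit import *
go();s=snapshot('scene')
g=s.mean(2)[155:172,196:216].astype(int);print(g)"
```

```text
jaw deg 108.87 tcp [532.6 246.9 159. ] F [-0.   0.4  1.9] w -0.0 t 26.4667 down [ 0.  0. -1.]
[[148 153 157 145 146 149 147 145 145 150 155 143 116  98 114 104  80  58
   50  56]
 [150 151 153 154 150 146 148 151 146 152 153 143 116  94 106 103  83  56
   49  62]
 [148 154 156 151 149 146 151 149 146 151 154 141 112  97 105 105  79  64
   59  80]
 [149 152 160 152 149 150 151 148 149 149 153 143 121 101 102 107  96  83
   86 107]
 [145 153 156 151 148 149 149 149 143 143 139 130 121 110  93 100 105 111
  115 133]
 [146 150 157 151 152 143 148 150 140 124 104  98  90  77  74  82 116 158
  172 177]
 [148 151 158 155 150 148 147 147 133  98  66  56  59  51  55  79 144 203
  222 221]
 [145 150 160 155 148 146 150 148 130  90  51  45  58  48  49  73 151 217
  231 230]
 [146 151 155 158 149 148 156 166 145  94  53  52  50  53  48  76 150 219
  232 230]
 [149 152 156 162 167 179 188 197 177 117  64  48  41  51  48  76 159 218
  233 231]
 [161 164 171 180 194 211 217 216 203 150  85  54  42  47  66 111 177 222
  230 230]
 [179 189 193 194 202 213 221 221 213 171 109  68  66  82 118 172 212 227
  230 231]
 [195 200 197 202 202 208 210 217 213 179 122  97 120 153 184 216 227 230
  230 226]
 [200 199 197 202 200 202 206 210 201 169 131 131 173 207 220 227 228 226
  225 219]
 [195 197 198 197 198 202 200 192 179 162 144 154 188 219 224 224 221 216
  211 208]
 [198 196 199 196 198 198 192 174 153 139 140 152 178 206 213 213 211 203
  201 203]
 [199 197 197 197 201 197 193 183 158 141 133 139 150 175 186 196 198 199
  197 198]]
```

Call:
send_rows([
  [0.0, 0.003, -0.0006, -0.003, 0],
  [0.0, 0.0031, -0.001, -0.0056, 0],
  [0.0, 0.0026, -0.0012, -0.0054, 0],
  [0.0, 0, 0, 0, 0],
])

```text
time_s: 26.85
tcp_pos: [518.7, 239.1, 148.1]
eef_rot: [-0.259, 1.559, 0.258]
force: [1.0, 0.1, 0.0]
gripper_width: -0.1
```

```bash
cat > ball.py <<'E'
from fit import *
q=np.load('q.npy');C,B,R=model(q);B2=lambda b:B(np.array(b)+[1.5,0,2])
go();s=snapshot('scene').mean(2)
for th in np.arange(0,1.2,.1):
    u=proj('scene',B2(ballb(th)))[0]
    c,r=int(round(u[0])),int(round(u[1])); k=s[r-2:r+3,c-2:c+3]; print(round(th,1),np.round(u,1),round(k.mean()),round(k.max()))
E
python3 ball.py
```

```text
jaw deg 108.86 tcp [518.7 239.1 148.1] F [1.  0.1 0. ] w -0.1 t 26.85 down [-0. -0. -1.]
0.0 [202.7 182.6] 194 202
0.1 [202.6 180.2] 199 238
0.2 [202.6 177.9] 193 238
0.3 [202.9 175.5] 176 238
0.4 [203.3 173.3] 138 194
0.5 [203.9 171.1] 91 179
0.6 [204.7 169. ] 57 106
0.7 [205.7 167. ] 70 128
0.8 [206.8 165.2] 99 195
0.9 [208.1 163.6] 109 225
1.0 [209.5 162.1] 91 157
1.1 [211.  160.9] 80 181
```

The ball is now at θ≈0.6, tracking the plan. Continuing the arc.

Call:
send_rows([
  [0.0, 0.0034, -0.0016, -0.0048, 0],
  [0.0, 0.0038, -0.0018, -0.0045, 0],
  [0.0, 0.0041, -0.0019, -0.0041, 0],
  [0.0, 0.0044, -0.0021, -0.0037, 0],
  [0.0, 0, 0, 0, 0],
])

```text
time_s: 27.32
tcp_pos: [505.5, 226.6, 132.3]
eef_rot: [-0.259, 1.559, 0.258]
force: [-1.3, 0.6, 0.0]
gripper_width: -0.0
```

Call:
send_rows([
  [0.0, 0.0035, -0.0015, -0.0022, 0],
  [0.0, 0, 0, 0, 0],
])

```text
time_s: 27.48
tcp_pos: [505.0, 224.9, 129.4]
eef_rot: [-0.258, 1.556, 0.258]
force: [0.1, 0.5, 0.2]
gripper_width: 0.0
```

```bash
python3 ball.py
```

```text
jaw deg 108.85 tcp [505.  224.9 129.4] F [0.1 0.5 0.2] w 0.0 t 27.4833 down [-0. -0. -1.]
0.0 [202.7 182.6] 154 194
0.1 [202.6 180.2] 104 189
0.2 [202.6 177.9] 69 156
0.3 [202.9 175.5] 56 77
0.4 [203.3 173.3] 96 191
0.5 [203.9 171.1] 119 187
0.6 [204.7 169. ] 111 155
0.7 [205.7 167. ] 91 111
0.8 [206.8 165.2] 76 111
0.9 [208.1 163.6] 63 105
1.0 [209.5 162.1] 59 113
1.1 [211.  160.9] 73 209
```

Call:
send_rows([
  [0.0, 0.0045, -0.0021, -0.0033, 0],
  [0.0, 0.0048, -0.0022, -0.003, 0],
  [0.0, 0, 0, 0, 0],
])

```text
time_s: 27.78
tcp_pos: [500.3, 218.6, 119.8]
eef_rot: [-0.259, 1.556, 0.258]
force: [1.3, -0.7, 0.3]
gripper_width: -0.0
```

Call:
send_rows([
  [0.0, 0.0025, -0.0012, -0.0013, 0],
  [0.0, 0, 0, 0, 0],
])

```text
time_s: 27.95
tcp_pos: [499.8, 217.4, 117.8]
eef_rot: [-0.258, 1.556, 0.258]
force: [-0.5, 0.7, -0.7]
gripper_width: 0.0
```

Call:
send_rows([
  [0.0, 0.0025, -0.0012, -0.0012, 0],
  [0.0, 0, 0, 0, 0],
])

```text
time_s: 28.12
tcp_pos: [499.2, 216.0, 115.4]
eef_rot: [-0.258, 1.556, 0.258]
force: [1.3, 0.6, -0.8]
gripper_width: -0.1
```

```bash
python3 ball.py|head -7
```

```text
jaw deg 108.86 tcp [499.2 216.  115.4] F [ 1.3  0.6 -0.8] w -0.1 t 28.1167 down [-0. -0. -1.]
0.0 [202.7 182.6] 62 120
0.1 [202.6 180.2] 78 161
0.2 [202.6 177.9] 120 198
0.3 [202.9 175.5] 147 198
0.4 [203.3 173.3] 138 197
0.5 [203.9 171.1] 112 164
```

Call:
send_rows([
  [0.0, 0.0015, -0.0007, -0.0008, 0],
  [0.0, 0, 0, 0, 0],
])

```text
time_s: 28.33
tcp_pos: [498.7, 215.2, 114.1]
eef_rot: [-0.258, 1.555, 0.258]
force: [1.1, -0.2, -0.9]
gripper_width: 0.1
```

Call:
send_rows([
  [0.0, 0.0015, -0.0007, -0.0006, 0],
  [0.0, 0, 0, 0, 0],
])

```text
time_s: 28.5
tcp_pos: [498.5, 214.4, 112.6]
eef_rot: [-0.258, 1.555, 0.258]
force: [0.4, -0.3, 0.8]
gripper_width: -0.1
```

Call:
send_rows([
  [0.0, 0.0015, -0.0007, -0.0006, 0],
  [0.0, 0, 0, 0, 0],
])

```text
time_s: 28.67
tcp_pos: [498.8, 213.8, 111.4]
eef_rot: [-0.258, 1.554, 0.258]
force: [1.1, 1.0, 1.0]
gripper_width: -0.1
```

Call:
send_rows([
  [0.0, 0.0015, -0.0007, -0.0006, 0],
  [0.0, 0, 0, 0, 0],
])

```text
time_s: 28.83
tcp_pos: [499.2, 213.1, 110.1]
eef_rot: [-0.258, 1.552, 0.258]
force: [3.4, 1.1, 2.6]
gripper_width: -0.0
```

```bash
python3 - <<'E'
from fit import *
go();print(snapshot('scene').mean(2)[170:196,192:214].astype(int))
E
```

```text
jaw deg 108.84 tcp [499.2 213.1 110.1] F [3.4 1.1 2.6] w -0.0 t 28.8333 down [ 0.  0. -1.]
[[197 196 196 196 196 198 199 195 193 176 132  93  72  62  53  55  56  53
   53  58  84 121]
 [194 192 195 193 197 192 197 198 196 186 159 117  91  74  66  58  54  48
   52  71 118 166]
 [193 194 197 196 197 196 196 197 196 196 171 124  94  92  90  78  58  52
   47  74 126 182]
 [194 193 194 192 198 195 197 196 193 196 177 127  97  96 101  82  65  49
   51  76 139 197]
 [195 193 194 197 197 195 198 194 195 197 180 132 103  96 106  90  65  54
   50  82 155 222]
 [196 193 198 196 197 193 197 194 194 196 177 142 110  99 107  96  69  56
   52  83 172 239]
 [195 196 194 197 197 195 192 197 194 200 193 159 118 102 111 103  78  53
   51  84 161 226]
 [197 198 196 196 191 197 207 207 209 219 225 200 141 104 110 104  74  58
   52  63 118 167]
 [201 207 210 213 214 223 234 235 235 239 240 224 158 108 110 106  82  57
   53  62 104 152]
 [223 229 237 241 241 240 242 243 237 225 210 185 138  95 108 108  84  66
   67  91 137 180]
 [245 243 243 244 238 230 218 204 177 147 129 114  86  78 103 112  98  90
  105
[... 709 characters left out ...]
1 139  99 110 151 183 183 180
  164 139 128 113]
 [223 223 223 223 222 223 222 221 212 207 196 168 123 117 140 161 160 155
  146 134 124 126]
 [223 224 223 222 222 223 223 223 219 214 202 172 145 131 143 149 144 134
  128 133 128 132]
 [224 223 224 224 222 221 223 223 223 219 204 175 149 143 140 130 113 112
  126 137 133 137]
 [223 223 223 224 223 224 221 222 220 221 213 194 179 164 132 102  90 107
  136 150 143 140]
 [221 223 221 222 220 222 221 219 220 220 219 217 216 196 156  99  92 124
  142 155 151 149]
 [220 220 222 223 221 221 221 220 220 223 220 223 222 216 185 127  98 126
  147 149 150 150]
 [219 222 220 222 222 219 220 217 221 221 223 224 224 221 204 155 110 120
  135 147 146 148]]
```

Ball is at (202.3,183.3), close to the predicted θ=0 position. I'll press it from directly above to confirm the pad is seated.

Call:
send_rows([
  [0.0, -0.012, 0, 0.002, 0],
  [0.0, -0.015, 0, 0, 0],
  [0.0, 0, 0, -0.01, 0],
  [0.0, 0, 0, -0.011, 0],
  [0.0, 0, 0, 0, 0],
  [0.0, 0, 0, 0, 0],
])

```text
time_s: 29.38
tcp_pos: [477.7, 206.0, 135.9]
eef_rot: [-0.259, 1.559, 0.258]
force: [0.3, 1.0, 0.7]
gripper_width: 0.1
```

```bash
python3 -c "
from h import *
go((480,209.7,128))"; python3 ball.py|sed -n 2,4p
```

```text
to [480.  209.7 128. ] tool delta mm [7.9 2.7 3.4]
jaw deg 108.87 tcp [477.7 206.  135.9] F [0.3 1.  0.7] w 0.1 t 29.3833 down [-0.003 -0.001 -1.   ]
0.0 [202.7 182.6] 59 102
0.1 [202.6 180.2] 135 240
0.2 [202.6 177.9] 185 247
```

Call:
send_rows([
  [0.0, 0.005, 0.0027, 0.0034, 0],
  [0.0, 0.004, 0, 0, 0],
  [0.0, 0, 0, 0, 0],
])

```text
time_s: 29.68
tcp_pos: [482.0, 210.3, 126.5]
eef_rot: [-0.259, 1.557, 0.259]
force: [0.3, 0.4, -0.9]
gripper_width: -0.4
```

Call:
send_rows([
  [0.0, 0.002, 0, 0, 0],
  [0.0, 0, 0, 0, 0],
])

```text
time_s: 29.85
tcp_pos: [482.0, 210.2, 125.1]
eef_rot: [-0.259, 1.556, 0.258]
force: [-0.5, 0.6, -0.2]
gripper_width: 0.2
```

Call:
send_rows([
  [0.0, 0.002, 0, 0, 0],
  [0.0, 0, 0, 0, 0],
])

```text
time_s: 30.02
tcp_pos: [482.3, 210.2, 123.8]
eef_rot: [-0.258, 1.555, 0.258]
force: [0.9, 0.2, 1.4]
gripper_width: 0.1
```

Call:
send_rows([
  [0.0, 0.002, 0, 0, 0],
  [0.0, 0, 0, 0, 0],
])

```text
time_s: 30.18
tcp_pos: [482.2, 210.0, 123.0]
eef_rot: [-0.259, 1.555, 0.258]
force: [-2.8, -1.4, 12.7]
gripper_width: 0.1
```

Call:
send_rows([
  [0.0, 0.002, 0, 0, 0],
  [0.0, 0, 0, 0, 0],
])

```text
time_s: 30.35
tcp_pos: [482.1, 209.7, 122.3]
eef_rot: [-0.26, 1.555, 0.258]
force: [-4.4, -3.1, 20.4]
gripper_width: -0.3
```

Call:
send_rows([
  [0.0, 0.002, 0, 0, 0],
  [0.0, 0, 0, 0, 0],
])

```text
time_s: 30.52
tcp_pos: [481.9, 209.6, 121.7]
eef_rot: [-0.26, 1.555, 0.258]
force: [-6.8, -3.7, 29.5]
gripper_width: -0.1
```

Firm contact at ball top z≈123.3, so its centre is at 110.8 against 111.0 predicted for θ=0. Retreating.

Call:
send_rows([
  [0.0, -0.005, 0, 0, 0],
  [0.0, -0.015, 0, 0, 0],
  [0.0, -0.025, 0, 0, 0],
  [0.0, -0.03, 0, 0, 0],
  [0.0, -0.025, 0, 0, 0],
  [0.0, -0.015, 0, -0.01, 0],
  [0.0, -0.005, 0, -0.02, 0],
  [0.0, 0, 0, -0.015, 0],
  [0.0, 0, 0, 0, 0],
  [0.0, 0, 0, 0, 0],
])

```text
time_s: 31.35
tcp_pos: [439.3, 195.6, 237.9]
eef_rot: [-0.258, 1.555, 0.258]
force: [0.9, -0.3, -0.3]
gripper_width: 0.1
```

```bash
python3 ball.py | head -4; python3 - <<'E'
from fit import *
s=snapshot('scene');t=snapshot('top');cv2.imwrite('pics/end.png',s[:,:,::-1])
q=np.load('q.npy');C,B,R=model(q);B2=lambda b:B(np.array(b)+[1.5,0,2])
for l in('shaft','keeper_ball','spindle'):
    for n in('scene','top'):
        for r in regions_of(n,l)[:2]: print(l,n,r['xy'],round(r['conf'],2),cv2.boundingRect(r['region'].astype('uint8')))
for x in(0,40,120,145): print(x,proj('scene',B2([x,0,0]))[0],proj('top',B2([x,0,0]))[0])
# bystander change
s0=np.load('s.npy').mean(2);d=np.abs(cv2.GaussianBlur(s.mean(2)-s0,(3,3),0))>25
n,lab,st,_=cv2.connectedComponentsWithStats(d.astype('uint8'));print([list(v) for v in st[1:] if v[4]>15])
E
```

```text
jaw deg 108.85 tcp [439.3 195.6 237.9] F [ 0.9 -0.3 -0.3] w 0.1 t 31.35 down [ 0.  0. -1.]
0.0 [202.7 182.6] 60 97
0.1 [202.6 180.2] 139 246
0.2 [202.6 177.9] 205 249
shaft scene [225.8, 187.5] 0.72 (210, 184, 34, 9)
shaft top [248.4, 210.4] 0.48 (236, 203, 30, 15)
keeper_ball scene [204.2, 186.6] 0.69 (200, 181, 8, 10)
keeper_ball scene [182.4, 179.0] 0.51 (160, 172, 66, 24)
keeper_ball top [223.4, 211.1] 0.49 (219, 208, 8, 11)
keeper_ball top [245.8, 168.5] 0.34 (211, 160, 57, 13)
spindle scene [284.9, 256.0] 0.58 (278, 240, 13, 27)
spindle top [221.1, 214.0] 0.7 (219, 208, 7, 11)
spindle top [349.7, 210.7] 0.42 (341, 204, 13, 12)
0 [211.59 189.19] [222.15 221.24]
40 [219.56 188.62] [233.51 216.49]
120 [236.69 187.41] [257.1  206.63]
145 [242.4 187. ] [264.73 203.44]
[[np.int32(77), np.int32(0), np.int32(126), np.int32(151), np.int32(6564)], [np.int32(19), np.int32(2), np.int32(26), np.int32(64), np.int32(1291)], [np.int32(0), np.int32(42), np.int32(19), np.int32(149), np.int32(2604)], [np.int32(19), np.int32(68), np.int32(34), np.int32(58), np.int32(1014)], [np.int32(215), np.int3
[... 1330 characters left out ...]
 np.int32(24), np.int32(25), np.int32(118)], [np.int32(14), np.int32(239), np.int32(20), np.int32(14), np.int32(152)], [np.int32(35), np.int32(238), np.int32(4), np.int32(8), np.int32(18)], [np.int32(0), np.int32(254), np.int32(59), np.int32(31), np.int32(762)], [np.int32(23), np.int32(260), np.int32(9), np.int32(7), np.int32(41)], [np.int32(195), np.int32(295), np.int32(33), np.int32(58), np.int32(445)], [np.int32(318), np.int32(295), np.int32(19), np.int32(37), np.int32(296)], [np.int32(0), np.int32(320), np.int32(11), np.int32(31), np.int32(223)], [np.int32(201), np.int32(340), np.int32(8), np.int32(16), np.int32(75)], [np.int32(0), np.int32(355), np.int32(5), np.int32(12), np.int32(42)]]
```

```bash
python3 -c "
from station import *
print(sign_off())"
```

```text
the job is handed in; nothing more can be done
None
```

The shaft lies in the roller rest with its foot downhill against the end stop, and the keeper is down on it. I signed off at about 31.5 s of the 51 s allowed.

**What I did**
- Gripped the shaft near its head and stood its foot in the lower V against the stop.
- Swung the grasp uphill so the shaft pivoted in the jaws until it lay in both Vs.
- Pushed it home, let go, and moved the keeper over by its ball.

**What the last checks showed**
- **Shaft home:** the final downhill push moved the tool less than 1 mm for 6 mm commanded, with the force rising steadily. In the last camera frame the shaft spans columns 210–244, against 211.6–242.4 predicted for its two end centres when home.
- **Keeper:** pressing the ball from above met firm contact, up to about 30 N. The contact height put the ball's centre at 110.8 mm, against 111.0 mm for the closed position.
- **Robot clear:** the tool was about 115 mm above the keeper and touching nothing. The spindle still shows in its place in the pallet.

**What disagreed or went wrong**
- My first attempt to swing the keeper with the ball gripped jammed at about 64 N. The pads probably met the keeper arm. I let go and pushed it over with the fingers closed. I can't tell whether that breached the 40 N limit, which applies to the arm and gripper body.
- The bed measured about 2 mm higher than my first camera fit.
- Image changes near the caliper look like the robot's shadow, since I never came near it. I had used up my picture views, so I did not confirm that by eye. The last keeper and shaft checks also used numbers rather than a viewed picture.

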